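# Press the filling plugs into a clamped batch of converter modules

## Task

Press home the filling plugs of all the black converter modules on the bench: stand every module upright in the nest of the press's sliding table, one to a slot and either way round, then turn the clamp knob clockwise until the brass tab pops out at the end of the clamp bar, and stop there, before the spring goes solid. Slide the table by its handle to bring each plug in turn under the ram and push the ram head down until that plug is sunk below the module's top, never pressing a plug with the gripper itself. Finish with the table drawn right back to its front stops and the modules still clamped with the tab out, and leave the tools lying round about as they are.

Things in the scene. Friction and masses are not known exactly. Their poses are not given: they have to be found in the camera images.
- press: Grey cast hand press on the bench, base 345x200x12 mm, x rails on it and a C-frame at its rear. Origin: on the bench under the nest's middle when saddle and table are at 0; x points to the rear, away from the robot. The ram's axis stands at (140, 0) mm. Overhanging arm 44 mm wide, from x=117 mm back, z=102 to 143 mm. Rear column from x=188 mm.
- saddle (a joint): Lower slide of the two-way table, along the press's x on rails; m, 0 = against the front stops (nearest the robot; loading place), 0.155 = rear end. Stiff sliding (2 N), stays where it is left.
- table (a joint): Upper slide: the steel work table, 150 mm wide, along the press's y; m, -0.055 to 0.055, + = press +y (left). Stiff sliding (2 N), stays where it is left.
- nest (a point): Middle of the nest floor on the work table, 47 mm above the bench; moves with the table, axes as the press. Three slots side by side at y=-42, 0, +42 mm, between low ribs (5 mm high, 39 mm clear). Jaws run along y, 13 mm high: fixed steel jaw face at x=+22 mm, moving jaw face at x=-29 mm when the clamp is fully open (knob at 0).
- handle (a point): Table handle: upright black cylinder 22 mm across on the front left ear of the table; the point is on its axis, 15 mm below its top. Grip it from above and move it to slide saddle and table together. It is at (-80, 105, 40) mm from nest.
- knob_grip (a point): Clamp knob: black bar 44x12 mm, 22 mm high, on a round foot, upright axis, on the dark clamp block in front of the nest; point on the axis, 8 mm below the bar's top. Its x axis runs along the bar's length and turns with it.
- clamp_knob (a joint): Turn of the clamp knob, rad, 0 = open, grows (tightens) clockwise seen from above, end at 7. Each rad moves the jaw 1.8 mm to the rear: with modules in, it bites at about 3.9 rad, and the tab pops out between 4.3 and 5.2 rad. Friction 0.1 N m; stays where it is left. It starts at 0 to 0.6.
- tab (a joint): Sprung force indicator: brass tab 8 mm wide, 7.5 mm high, in the right-hand (-y) end of the dark crossbar behind the moving jaw; m out of the bar, 0 = in (flush). Once the clamp force passes the set 20 N the jaw spring yields and pops the tab out, 9 mm per further rad of the knob: 6 to 12 mm is right, over 12.5 mm overtightened, 15 mm spring solid.
- ram (a joint): Stroke of the press ram, m: 0 = up, 0.013 = fully down. A spring lifts it (3 N up to 5 N down). Its lower end is a pin 7 mm across, 89 mm above the bench when up; it must be within 2.5 mm of a plug's axis to follow it into the hole. It meets a plug at about 5 mm of stroke and has it home at 11.5 mm.
- ram_head (a point): Top middle of the black palm head on the ram, 40 mm across, 188 mm above the bench when up; push it straight down.
- module_0: Converter module (2 or 3 present, all alike): black potted case 44x32x32 mm (x, y, z) on an aluminium base, three brass terminals at its -x end. Origin: middle of the underside, z up. The plug stands in a 13 mm square hole 8 mm from the middle toward +x. 0.14 kg. Grip it over the 44 mm length, by the part above the jaws.
- plug_0 (a joint): Grey filling plug of module_0, 11 mm across: m pressed in, 0 = standing 5 mm proud of the case, 0.0065 = home, 1.5 mm below the case top. Takes 6 N and stays where it is pushed.
- module_1: Converter module (2 or 3 present, all alike): black potted case 44x32x32 mm (x, y, z) on an aluminium base, three brass terminals at its -x end. Origin: middle of the underside, z up. The plug stands in a 13 mm square hole 8 mm from the middle toward +x. 0.14 kg. Grip it over the 44 mm length, by the part above the jaws.
- plug_1 (a joint): Grey filling plug of module_1, 11 mm across: m pressed in, 0 = standing 5 mm proud of the case, 0.0065 = home, 1.5 mm below the case top. Takes 6 N and stays where it is pushed.
- module_2: Converter module (2 or 3 present, all alike): black potted case 44x32x32 mm (x, y, z) on an aluminium base, three brass terminals at its -x end. Origin: middle of the underside, z up. The plug stands in a 13 mm square hole 8 mm from the middle toward +x. 0.14 kg. Grip it over the 44 mm length, by the part above the jaws.
- plug_2 (a joint): Grey filling plug of module_2, 11 mm across: m pressed in, 0 = standing 5 mm proud of the case, 0.0065 = home, 1.5 mm below the case top. Takes 6 N and stays where it is pushed.
- driver_b: Small yellow screwdriver, 156 mm, lying left of the modules; a bystander, to be left alone.
- loupe: Black eye loupe, 39 mm across, 30 mm high, beyond the modules; a bystander, to be left alone.
- wick_reel: Yellow braid reel, 44x67x10 mm, beyond the modules; a bystander, to be left alone.
- parts_tray: Blue parts tray, 74x106x22 mm, right of the press; a bystander, to be left alone.
Not all that is in view belongs to the job. What is shaped like the module_0 but pink is not meant.

How it is judged:
By the outcome, as a careful person would: the job done as asked, in the order asked, and still so for the second after the job is handed in, with the robot touching nothing.
Of module_0, module_1, module_2 only 2 to 3 are there at a start; the rules pass over those that are not, and their reading is None.
At some moment in a run one of module_0, module_1, module_2 may be knocked a few centimetres aside while the robot is not near it.
Once in a run the grip may slacken for a moment while it holds something.
It also fails if it takes over 210 s, if anything falls off the work surface, if the arm or the gripper's body presses on something with over 40 N, if the wrist force passes 120 N, or if a joint passes its speed limit or range.

## Robot

A 7-joint arm with a two-finger parallel gripper is mounted at the origin on a cart in front of the work surface, level with it; the furniture and walls round the work are solid. World frame = base frame: x ahead of the robot, y to its left, z up, the work surface at z = 0. Lengths are in m, angles in rad, forces in N, time in s.
With the tool pointing down it reaches from about 0.4 to 0.75 m from the base axis. Payload 19.5 kg.
Tool frame: the origin (TCP) lies midway between the tips of the shut fingers; the grasp point (between the pads) lies 19 mm behind it; x points along the fingers, z is the direction in which the jaws open and shut, and the axes are right-handed (so a half turn about x gives the same grasp; the last joint's range is limited). The gripper opens to 85 mm and grips with 20 to 120 N. Pads are 22 mm wide; open, the fingers measure 114 mm over their backs; the gripper's body (76 mm by 85 mm) begins 54 mm behind the grasp point. The pads swing forward as they close: fully open they stand 13 mm farther back than shut.
Start: joints at [-1.256, 0.707, -0.028, 1.485, 0.022, 0.951, -0.075], TCP at [0.201, 0.539, 0.231] pointing down, gripper open.
Joint ranges: [-2.71, 2.71], [-0.32, 2.16], [-1.57, 1.52], [0, 2.45], [-1.46, 4.6], [0, 2.02], [-2.83, 2.83]. Speed limits (rad/s): [1.89, 1.89, 2.57, 2.57, 3.01, 3.01, 3.01].

## Interface

Orientations are given as a 3x3 rotation matrix whose columns are the frame's x, y, z axes.
In Python, from station import env gives the robot as it stands.
- The arm moves only by the shell command python3 -m creep 'ROWS' [OPENING] [FORCE]. ROWS is JSON, a list of rows, each a list of 6 numbers: the shift along the tool's x, y, z in m, then the turn, a rotation vector about the tool's x, y, z in rad. In form: [[dx, dy, dz, wx, wy, wz], ...]. A call has 1 to 5 rows; each row is the pose to reach, as a shift and turn from the pose measured when the call began, along the tool's axes at that moment; what a row does not reach only later rows make up. A row lasts 1/8 s, in which the tool goes at most 62.5 mm and 10.7 degrees, less where a joint would pass 70% of its speed; a pose out of reach is approached as far as the arm can. A call with a gripper value outside its range is refused whole. OPENING is the finger opening in m, from 0 to 0.0854, set as the call begins (- or left out, the last holds). The fingers move at their own pace and stop on an object; FORCE is the grip in N (left out, the last holds). Time passes only in rows, so rows that repeat a pose let the fingers close. It gives the time, the measured TCP pose, the force and the opening at its end, in the units of the state.
- env.get_state(): the state, without advancing time (a new reading comes with each control period).
- env.get_image(name): name is "scene" or "top" or "wrist"; returns (picture, depth): 400x640x3 uint8, red, green, blue; 400x640 float32, m along the optical axis (not along the pixel's ray), 0 where there is no reading.
- env.camera_params(name): a dict with "fov_y" (degrees; the focal length in pixels is half the picture's height over the tangent of half this angle, whatever the lens; pixels are square), "cx", "cy" (the principal point, pixels), "k1" (the pictures are not rectified: a ray, as slopes to the right and down, at radius r is drawn at 1 + k1 r^2 times it, then the intrinsics apply), "world_to_cam" (4x4, takes a point from world to camera coordinates). Camera axes: x right, y up, looking along -z (the intrinsics and any distortion apply to the point x, -y, -z); pixel columns grow to the right and rows downward; lengths in m; the calibration is good to about 2 mm. A picture is of the moment at which its call begins: read the wrist's pose just before it. camera_params takes no time and is no camera call; for the wrist camera it gives the pose at the moment of the call.
- env.hand_in(): hands the job in, once; it reports no verdict.
Trained networks look in the newest picture that a camera, given by its name, has taken for a name from the list of things; names that differ only in an ending like _2 or _b are one class to them, and where a whole thing is asked for, a point or a joint stands for the part that bears it (a point fixed in the world has none). Each returns a list of dicts, best first, with "conf" (0 to 1); they miss things now and then, are a little off and sometimes report something else, mostly with a low value. They report only what shows in the picture. A call takes as long as a camera call. They do not tell look-alikes from the thing itself.
- env.outline_of(name, camera): "mask" (400x640 bool, what is visible of it) and "bbox" ([left, top, right, bottom] in pixels, round what is visible of it).
The state is a dict: "t": time; "joint_positions": joint angles; "dq": joint speeds; "effort": joint torques, N m; "eef_pos": TCP position; "orientation": TCP orientation; "ft_force": force on the tool from outside, world axes, zero at the start; "torque": the same for the moment, N m; "finger_gap": finger opening in m.
Only numpy, scipy, OpenCV 4.12 (cv2) and the standard library are available. Lean on these libraries where they do the work, as an engineer would, in place of code of your own. Each camera call takes 0.05 s, during which the arm holds its last target.

## Working session

There is one attempt and no reset: what is moved stays moved. The work goes in short steps, Python scripts to look and compute and a shell command to move; the robot and the scene stay as the last step left them, time stands still between calls to the robot, and variables do not carry over. Pictures are saved under pics/ and viewed, and the job is handed in when it is done.

```bash
ls; mkdir -p pics
cat > h.py <<'E'
import numpy as np, cv2, sys
from station import env
def snap(name,fn=None):
    p=env.camera_params(name) if name!='wrist' else None
    if name=='wrist': p=env.camera_params(name)
    im,d=env.get_image(name)
    if fn: cv2.imwrite('pics/'+fn,im[:,:,::-1])
    return im,d,p
def rays(p,uv):
    f=200/np.tan(np.radians(p['fov_y'])/2)
    uv=np.atleast_2d(np.array(uv,float))
    xd=(uv[:,0]-p['cx'])/f; yd=(uv[:,1]-p['cy'])/f
    x,y=xd.copy(),yd.copy()
    for _ in range(30):
        s=1+p['k1']*(x*x+y*y); x=xd/s;y=yd/s
    return np.c_[x,-y,-np.ones_like(x)]
def px2w_depth(p,uv,d):
    r=rays(p,uv)*np.atleast_1d(d)[:,None]
    T=np.linalg.inv(p['world_to_cam'])
    return r@T[:3,:3].T+T[:3,3]
def px2w_z(p,uv,z):
    T=np.linalg.inv(p['world_to_cam'])
    r=rays(p,uv)@T[:3,:3].T; o=T[:3,3]
    t=(np.atleast_1d(z)-o[2])/r[:,2]
    return o+r*t[:,None]
def w2px(p,P):
    P=np.atleast_2d(P); T=np.array(p['world_to_cam'])
    c=P@T[:3,:3].T+T[:3,3]
    x=c[:,0]/-c[:,2]; y=-c[:,1]/-c[:,2]
    s=1+p['k1']*(x*x+y*y); f=200/np.tan(np.radians(p['fov_y'])/2)
    return np.c_[f*x*s+p['cx'],f*y*s+p['cy']]
def cloud(p,d):
    v,u=np.mgrid[0:400,0:640]
    return px2w_depth(p,np.c_[u.ravel(),v.ravel()],d.ravel()).reshape(400,640,3)
E
python3 - <<'E'
from h import *
for n in ['scene','top','wrist']:
    im,d,p=snap(n,n+'0.png'); print(n,p['fov_y'],p['cx'],p['cy'],p['k1'],np.round(np.linalg.inv(p['world_to_cam'])[:3],3).tolist())
s=env.get_state();print(s['t'],s['eef_pos'],s['orientation'],s['finger_gap'])
E
```

```text
pics
scene 45.7572032093055 317.75455132144 194.03784617080544 -0.1229392177604542 [[-0.832, 0.362, -0.421, 0.037], [-0.555, -0.553, 0.621, 0.8], [-0.008, 0.75, 0.661, 0.945]]
top 50.66168433296267 316.76124043564573 198.5872682994324 -0.02222860773423079 [[0.024, 0.999, -0.038, 0.501], [-1.0, 0.024, -0.013, 0.029], [-0.012, 0.039, 0.999, 1.085]]
wrist 59.43398351668882 312.31877331371095 207.0074070878137 -0.03835813007965161 [[0.349, -0.89, -0.292, 0.126], [0.937, 0.331, 0.11, 0.565], [-0.001, -0.312, 0.95, 0.375]]
0.15 [0.20076394 0.53859126 0.23095701] [[-2.63784684e-04 -9.37019374e-01  3.49277287e-01]
 [-7.92297738e-04  3.49277385e-01  9.37019040e-01]
 [-9.99999651e-01 -2.95603327e-05 -8.34532355e-04]] 0.08523407625824718
```

View pics/top0.png

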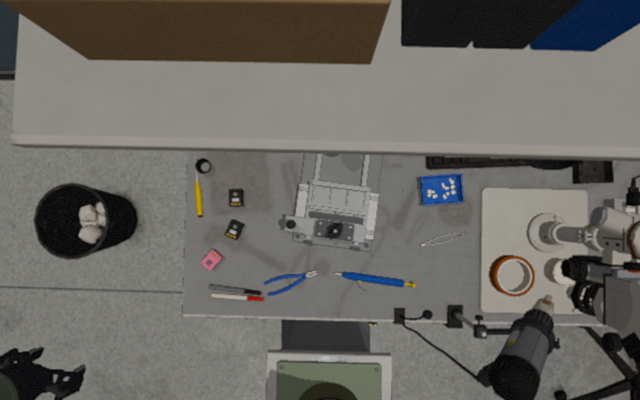

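View pics/scene0.png

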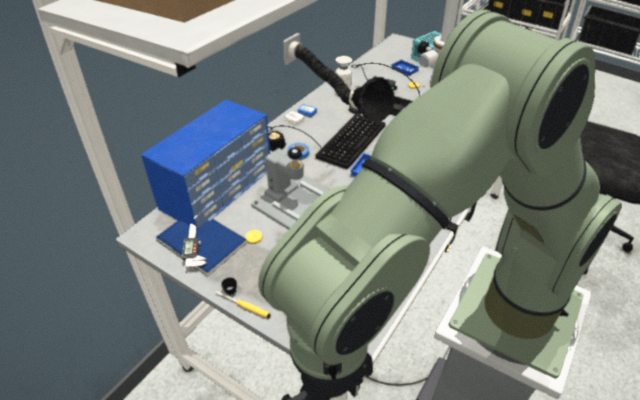

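View pics/wrist0.png

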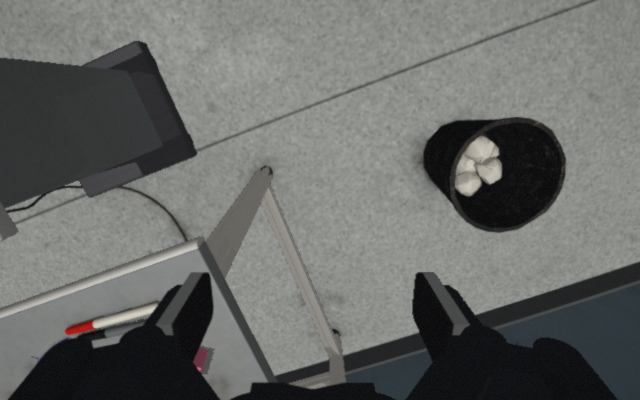

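Run:
```python
from h import *
im,d,p=snap('top')
for n in ['module_0','press','handle','knob_grip','driver_b','loupe','wick_reel','parts_tray','tab','ram_head','table','nest']:
    for cam in ['top']:
        try: r=env.outline_of(n,cam)
        except Exception as e: print(n,e); continue
        for q in r[:5]:
            m=q['mask']; v,u=np.nonzero(m)
            C=cloud(p,d)[m]; 
            print(n,cam,round(q['conf'],2),q['bbox'],m.sum(),np.round(np.median(C,0),3))
c=im[140:300,170:490]; cv2.imwrite('pics/top0c.png',cv2.resize(c,None,fx=2.5,fy=2.5,interpolation=cv2.INTER_CUBIC)[:,:,::-1])
c=im[180:260,180:260]; cv2.imwrite('pics/top0m.png',cv2.resize(c,None,fx=7,fy=7,interpolation=cv2.INTER_CUBIC)[:,:,::-1])
```

```text
module_0 top 0.79 [229.6, 187.3, 241.3, 206.6] 276 [0.54  0.244 0.033]
module_0 top 0.7 [286.7, 180.0, 369.3, 242.2] 3607 [0.506 0.002 0.05 ]
module_0 top 0.59 [222.8, 219.8, 245.1, 238.2] 265 [0.461 0.247 0.033]
module_0 top 0.55 [200.4, 249.9, 224.5, 271.8] 315 [0.384 0.301 0.032]
press top 0.72 [283.3, 154.1, 384.4, 251.8] 7527 [ 0.536 -0.007  0.039]
handle top 0.7 [283.8, 183.5, 369.4, 242.8] 3621 [0.505 0.002 0.05 ]
knob_grip top 0.64 [324.7, 224.5, 342.2, 239.6] 207 [ 0.466 -0.003  0.096]
knob_grip top 0.26 [281.8, 179.1, 369.8, 242.4] 3758 [0.506 0.001 0.05 ]
driver_b top 0.51 [196.2, 171.6, 206.1, 216.2] 229 [0.534 0.345 0.014]
loupe top 0.49 [197.3, 158.8, 207.6, 172.5] 98 [0.622 0.344 0.02 ]
loupe top 0.31 [327.8, 226.0, 340.6, 237.5] 173 [ 0.466 -0.001  0.105]
tab top 0.31 [194.2, 187.4, 205.4, 218.5] 186 [0.529 0.345 0.015]
table top 0.88 [285.0, 180.8, 368.5, 242.4] 3761 [0.506 0.001 0.05 ]
nest top 0.71 [286.1, 182.1, 372.7, 240.7] 3698 [0.506 0.001 0.05 ]
```

View pics/top0c.png

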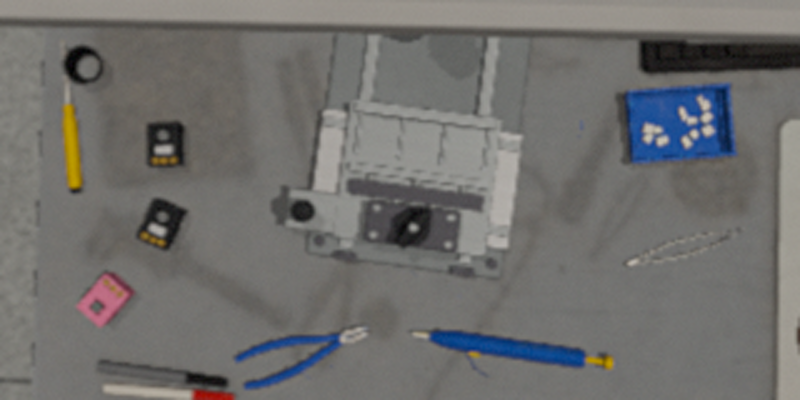

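View pics/top0m.png

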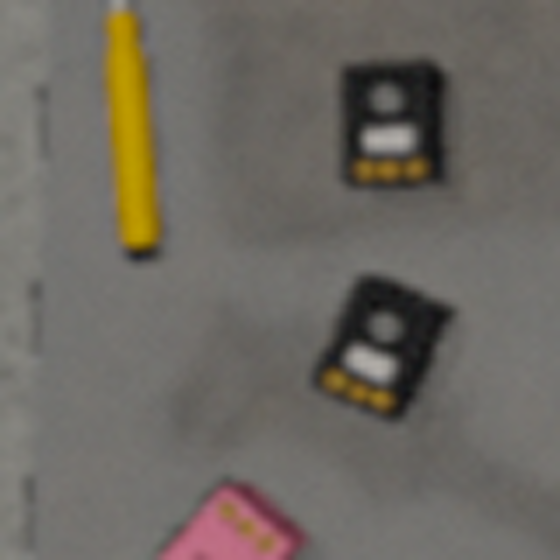

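```bash
cat >> h.py <<'E'
from scipy.spatial.transform import Rotation as Ro
def Rdown(yaw):
    # tool x down, tool z direction = (cos yaw, sin yaw)
    z=np.array([np.cos(yaw),np.sin(yaw),0]); x=np.array([0,0,-1.]); return np.c_[x,np.cross(z,x),z]
def plan(pos,yaw=None):
    s=env.get_state(); R=np.array(s['orientation']); d=R.T@(np.array(pos)-s['eef_pos'])
    w=np.zeros(3) if yaw is None else Ro.from_matrix(R.T@Rdown(yaw)).as_rotvec()
    print('t',round(s['t'],2),'row',np.round(np.r_[d,w],4).tolist(),'n',max(np.linalg.norm(d)/.0625,np.degrees(np.linalg.norm(w))/10.7).round(2))
def st():
    s=env.get_state(); R=np.array(s['orientation']); print('t',round(s['t'],2),'pos',np.round(s['eef_pos'],4),'yaw',np.degrees(np.arctan2(R[1,2],R[0,2])).round(2),'xdown',np.round(R[:,0],4),'F',np.round(s['ft_force'],1),'gap',round(s['finger_gap'],4)); return s
E
python3 - <<'E'
from h import *
plan([0.45,0.245,0.3],0)
im,d,p=snap('top'); print(np.round(cloud(p,d)[[20,140,140,80],[200,100,300,200]],3))
E
```

```text
t 0.8 row [-0.0687, -0.3361, -0.1883, 1.2141, -0.0001, 0.0] n 6.5
[[0.659 0.133 0.746]
 [0.574 0.264 0.648]
 [0.579 0.053 0.649]
 [0.64  0.161 0.647]]
```

```bash
python3 -m creep '[[-0.07,-0.336,-0.188,1.214,0,0],[-0.07,-0.336,-0.188,1.214,0,0],[-0.07,-0.336,-0.188,1.214,0,0],[-0.07,-0.336,-0.188,1.214,0,0],[-0.07,-0.336,-0.188,1.214,0,0]]'
python3 - <<'E'
from h import *
plan([0.45,0.245,0.3],0)
E
```

```text
t: 1.48
eef_pos: [0.4008, 0.3028, 0.2878]
orientation: [[0.0, -0.267, 0.964], [0.0, 0.964, 0.267], [-1.0, 0.0, 0.0]]
ft_force: [1.4, 0.2, 0.6]
finger_gap: 0.0851
t 1.48 row [-0.0122, -0.0688, 0.0319, 0.2705, 0.0004, -0.0004] n 1.45
```

```bash
python3 -m creep '[[-0.012,-0.069,0.032,0.27,0,0],[-0.012,-0.069,0.032,0.27,0,0],[-0.012,-0.069,0.032,0.27,0,0]]' 0.08
python3 - <<'E'
from h import *
st(); im,d,p=snap('wrist','w1.png'); print(np.round(np.linalg.inv(p['world_to_cam'])[:3],3).tolist())
C=cloud(p,d)
for n in ['module_0','press','handle','knob_grip','wick_reel','tab','ram_head']:
    for q in env.outline_of(n,'wrist')[:4]:
        m=q['mask']; print(n,round(q['conf'],2),np.round(q['bbox']),m.sum(),np.round(np.median(C[m],0),3))
np.save('w1C.npy',C)
E
```

```text
t: 1.85
eef_pos: [0.4506, 0.2441, 0.2998]
orientation: [[0.001, 0.001, 1.0], [0.0, 1.0, -0.001], [-1.0, 0.0, 0.001]]
ft_force: [-0.6, 0.3, -0.9]
finger_gap: 0.0799
t 1.85 pos [0.4506 0.2441 0.2998] yaw -0.08 xdown [ 7.e-04  3.e-04 -1.e+00] F [-0.6  0.3 -0.9] gap 0.0799
[[1.0, 0.001, -0.002, 0.45], [-0.001, 0.95, 0.311, 0.323], [0.002, -0.311, 0.95, 0.444]]
module_0 0.57 [229.  94. 278. 137.] 1236 [0.386 0.3   0.033]
module_0 0.56 [364. 148. 408. 177.] 1125 [0.539 0.245 0.033]
module_0 0.55 [303. 143. 344. 177.] 1084 [0.461 0.246 0.033]
press 0.8 [289. 262. 539. 399.] 18315 [0.528 0.03  0.047]
handle 0.73 [303. 261. 412. 395.] 9781 [0.504 0.016 0.053]
knob_grip 0.82 [312. 356. 340. 386.] 786 [0.468 0.002 0.1  ]
wick_reel 0.67 [470. 204. 504. 238.] 782 [0.684 0.159 0.011]
tab 0.31 [470. 203. 506. 238.] 876 [0.684 0.159 0.011]
```

View pics/w1.png

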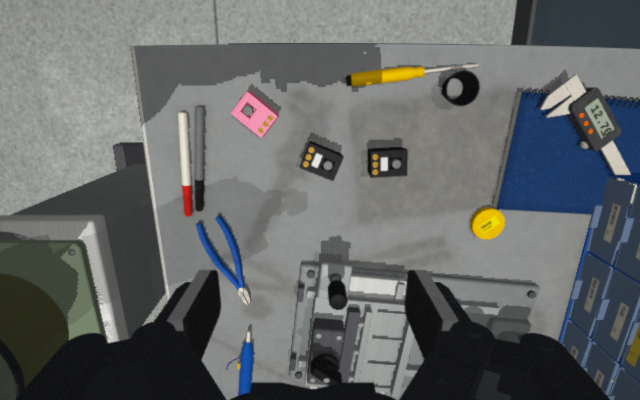

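```bash
python3 -m creep '[[0,-0.2,0.03,0,0,0],[0,-0.2,0.03,0,0,0],[0,-0.2,0.03,0,0,0],[0,-0.2,0.03,0,0,0]]'
python3 - <<'E'
from h import *
st(); im,d,p=snap('wrist','w2.png')
C=cloud(p,d); np.save('w2C.npy',C); np.save('w2im.npy',im); import pickle; pickle.dump(p,open('w2p.pkl','wb'))
for n in ['module_0','press','handle','knob_grip','tab','ram_head']:
    for q in env.outline_of(n,'wrist')[:4]:
        m=q['mask']; print(n,round(q['conf'],2),np.round(q['bbox']),m.sum(),np.round(np.median(C[m],0),3))
E
```

```text
t: 2.75
eef_pos: [0.4803, 0.0417, 0.2999]
orientation: [[0.001, 0.003, 1.0], [-0.0, 1.0, -0.003], [-1.0, -0.0, 0.001]]
ft_force: [0.1, 0.3, -0.0]
finger_gap: 0.0801
t 2.75 pos [0.4803 0.0417 0.2999] yaw -0.15 xdown [ 7.e-04 -5.e-04 -1.e+00] F [ 0.1  0.3 -0. ] gap 0.0801
press 0.74 [280.  96. 409. 277.] 18234 [0.512 0.012 0.049]
press 0.65 [262.  94. 607. 300.] 46019 [ 0.609 -0.006  0.047]
handle 0.73 [278.  96. 406. 269.] 15609 [0.506 0.008 0.05 ]
knob_grip 0.75 [285. 199. 319. 237.] 923 [ 0.469 -0.002  0.107]
knob_grip 0.58 [283.  95. 410. 279.] 18208 [0.512 0.011 0.049]
tab 0.57 [284. 201. 317. 238.] 951 [ 0.47  -0.002  0.106]
ram_head 0.9 [508. 253. 560. 298.] 1807 [ 0.667 -0.023  0.188]
```

View pics/w2.png

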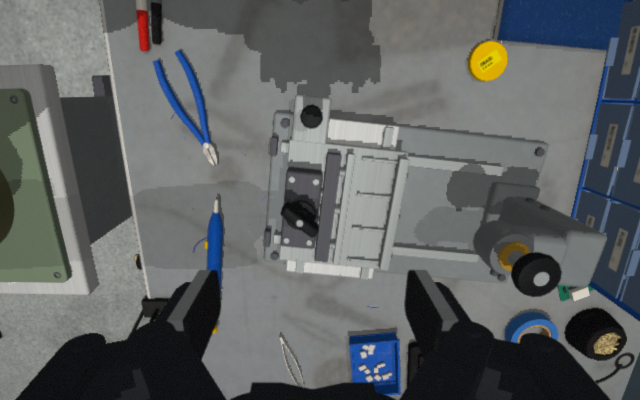

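Run:
```python
from h import *
C=np.load('w2C.npy'); im=np.load('w2im.npy')
# ortho 0.5 mm/px color + height,x 0.38..0.76 horizontally, y 0.16..-0.14 down
x0,y0,s=0.38,0.15,0.0005
H=np.full((560,760),np.nan); RGB=np.zeros((560,760,3),np.uint8)
ok=(C[...,2]>-0.02)&(C[...,2]<0.22)
u=((C[...,0]-x0)/s).astype(int); v=((y0-C[...,1])/s).astype(int)
ok&=(u>=0)&(u<759)&(v>=0)&(v<559)
for a in (0,1):
  for b in (0,1):
    H[v[ok]+a,u[ok]+b]=C[ok][:,2]; RGB[v[ok]+a,u[ok]+b]=im[ok]
cv2.imwrite('pics/ortho.png',RGB[:,:,::-1])
h=np.clip(np.nan_to_num(H)/0.12*255,0,255).astype(np.uint8)
cv2.imwrite('pics/orthoh.png',cv2.applyColorMap(h,cv2.COLORMAP_JET))
hz=C[ok][:,2]; hist,e=np.histogram(hz,bins=np.arange(-0.01,0.2,0.002)); 
for a,b in zip(hist,e): 
    if a>300: print(round(b,3),a)
```

```text
-0.002 1899
0.0 16677
0.002 3990
0.01 1119
0.012 10490
0.014 3435
0.022 1428
0.024 1068
0.026 323
0.03 919
0.032 1311
0.046 3103
0.048 4792
0.052 408
0.058 405
0.06 2688
0.062 533
0.072 766
0.074 979
0.102 352
0.11 309
0.14 481
0.142 2045
0.144 647
0.186 583
0.188 709
```

View pics/orthoh.png

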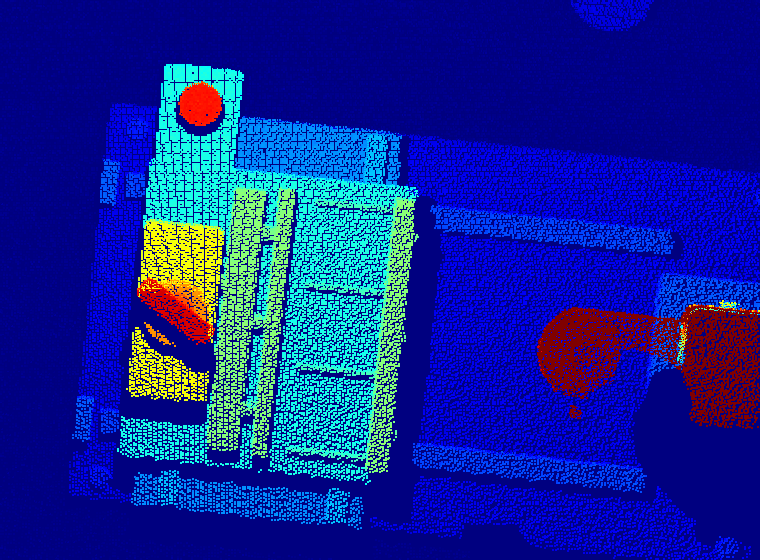

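View pics/ortho.png

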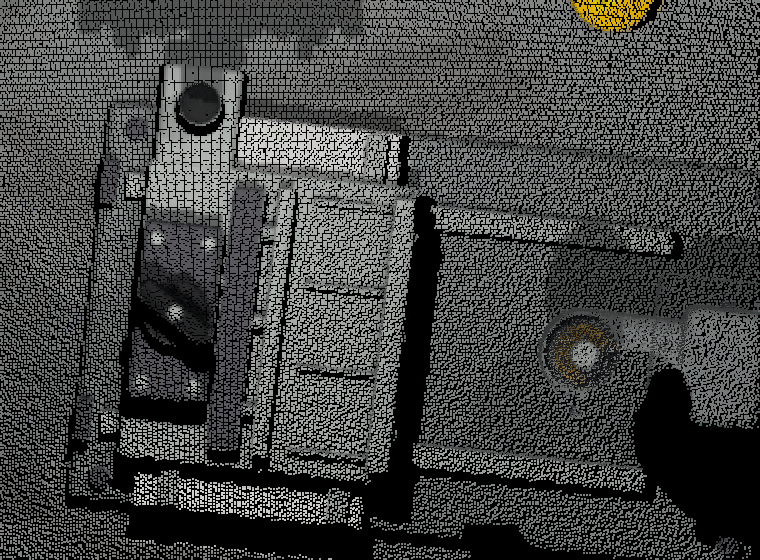

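```bash
cat > fit.py <<'E'
from h import *
C=np.load('w2C.npy'); P=C.reshape(-1,3); 
ok=(P[:,0]>.38)&(P[:,0]<.76)&(P[:,1]>-.13)&(P[:,1]<.15)
P=P[ok]
def sel(z0,z1,x0,x1,y0,y1): 
    return P[(P[:,2]>z0)&(P[:,2]<z1)&(P[:,0]>x0)&(P[:,0]<x1)&(P[:,1]>y0)&(P[:,1]<y1)]
def circ(Q):
    q=Q[:,:2].astype(np.float32); (c,r)=cv2.minEnclosingCircle(q); return np.round(c,4),round(r,4),len(q),np.round(q.mean(0),4)
head=sel(.180,.2,.64,.70,-.06,.01); print('head',circ(head),np.median(head[:,2]))
hd=sel(.075,.12,.46,.5,.08,.12); print('handle',circ(hd),np.percentile(hd[:,2],90))
# fixed jaw
F=sel(.056,.066,.55,.60,-.1,.07); 
q=F[:,:2].astype(np.float32)
print('fixedjaw',cv2.minAreaRect(q),len(q))
vx=cv2.fitLine(q,cv2.DIST_HUBER,0,.001,.001).ravel(); print(vx, np.degrees(np.arctan2(vx[0],-vx[1])) if vx[1]<0 else np.degrees(np.arctan2(-vx[0],vx[1])))
K=sel(.098,.115,.44,.50,-.05,.03); print('knob',cv2.minAreaRect(K[:,:2].astype(np.float32)),len(K))
T=sel(.044,.05,.4,.6,-.1,.08);
E
python3 fit.py
```

```text
head (array([ 0.6719, -0.0256]), 0.0204, 1612, array([ 0.6688, -0.0242], dtype=float32)) 0.1878812361326793
handle (array([0.4796, 0.0984]), 0.011, 425, array([0.4798, 0.0986], dtype=float32)) 0.10396641646965783
fixedjaw ((0.5763745307922363, -0.01779066026210785), (0.13754120469093323, 0.013809883035719395), 83.65807342529297) 1170
[ 0.10781506  0.99417096  0.5752839  -0.01412175] -6.1893787
knob ((0.467506468296051, -0.006174931302666664), (0.012545849196612835, 0.043937429785728455), 51.76479721069336) 570
```

```bash
python3 -m creep '[[0.1,0.2,0.02,0,0,0],[0.1,0.2,0.02,0,0,0],[0.1,0.2,0.02,0,0,0],[0.1,0.2,0.02,0,0,0],[0.1,0.2,0.02,0,0,0]]' 0.08
cat > mods.py <<'E'
from h import *
def mods(fn):
    im,d,p=snap('wrist',fn); C=cloud(p,d); out=[]
    for q in env.outline_of('module_0','wrist')[:5]:
        m=q['mask']; c=np.median(im[m],0)
        r=cv2.minAreaRect(px2w_z(p,np.c_[np.nonzero(m)[1],np.nonzero(m)[0]],.032)[:,:2].astype(np.float32)*1000)
        sel=m&(C[...,2]>.029)&(C[...,2]<.040)
        Q=C[sel][:,:2].astype(np.float32)*1000
        r2=cv2.minAreaRect(Q) if len(Q)>5 else None
        print(round(q['conf'],2),np.round(q['bbox']),c, 'top',np.round(r2[0],1),np.round(r2[1],1),round(r2[2],1))
    return im,d,p,C
if __name__=='__main__':
    st(); mods(sys.argv[1])
E
python3 mods.py w3.png
```

```text
t: 3.72
eef_pos: [0.4979, 0.2501, 0.198]
orientation: [[-0.002, -0.009, 1.0], [0.001, 1.0, 0.009], [-1.0, 0.001, -0.002]]
ft_force: [-1.4, -0.7, 0.0]
finger_gap: 0.0801
t 3.73 pos [0.4979 0.2501 0.198 ] yaw 0.5 xdown [-2.4e-03  5.0e-04 -1.0e+00] F [-1.4 -0.7  0. ] gap 0.0801
0.95 [332. 173. 387. 210.] [48. 49. 49.] top [541.6 242.4] [43.7 32.6] 3.6
0.68 [265. 313. 398. 398.] [96. 99. 98.] top [515.9  75.8] [ 44.5 131.5] 55.4
0.62 [153.  99. 220. 157.] [235. 134. 162.] top [384.6 299.8] [32.2 44.2] 50.7
0.58 [246. 164. 303. 211.] [50. 50. 50.] top [461.6 244.5] [32.  43.6] 67.9
```

View pics/w3.png

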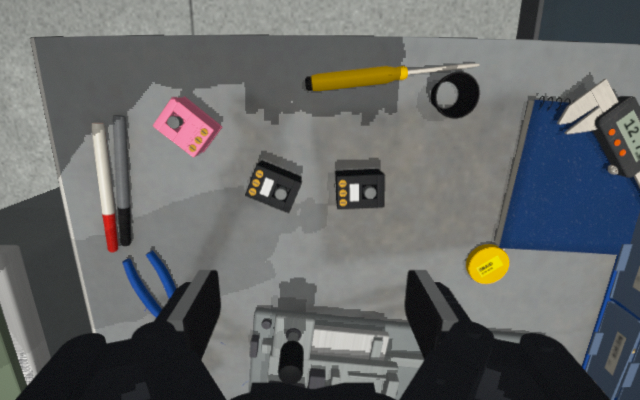

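Run:
```python
from h import *
plan([0.5416,0.2424,0.09],np.radians(3.6))
```

```text
t 3.83 row [0.1097, -0.005, 0.0426, -0.0579, -0.0001, -0.0003] n 1.88
```

```bash
python3 -m creep '[[0.11,-0.005,0.0426,-0.058,0,0],[0.11,-0.005,0.0426,-0.058,0,0],[0.11,-0.005,0.0426,-0.058,0,0]]' 0.075
python3 - <<'E'
from h import *
plan([0.5416,0.2424,0.014],np.radians(3.6))
mods=__import__('mods').mods('w4.png')
E
```

```text
t: 4.2
eef_pos: [0.5411, 0.2405, 0.0871]
orientation: [[-0.004, -0.061, 0.998], [-0.002, 0.998, 0.061], [-1.0, -0.002, -0.004]]
ft_force: [0.0, -0.1, 0.9]
finger_gap: 0.0752
t 4.2 row [0.0731, 0.002, 0.0009, -0.0019, -0.004, 0.002] n 1.17
0.8 [275. 186. 352. 248.] [54. 55. 54.] top [541.6 243.1] [44.1 32.1] 2.7
0.67 [  0.  66. 116. 160.] [164.  87. 101.] top [384.4 299.5] [33.2 45.1] 50.9
0.59 [142. 168. 238. 249.] [44. 45. 44.] top [461.2 245. ] [32.5 44.6] 67.1Traceback (most recent call last):
  File "<stdin>", line 3, in <module>
  File "mods.py", line 10, in mods
    print(round(q['conf'],2),np.round(q['bbox']),c, 'top',np.round(r2[0],1),np.round(r2[1],1),round(r2[2],1))
                                                                   ~~^^^
TypeError: 'NoneType' object is not subscriptable
```

View pics/w4.png

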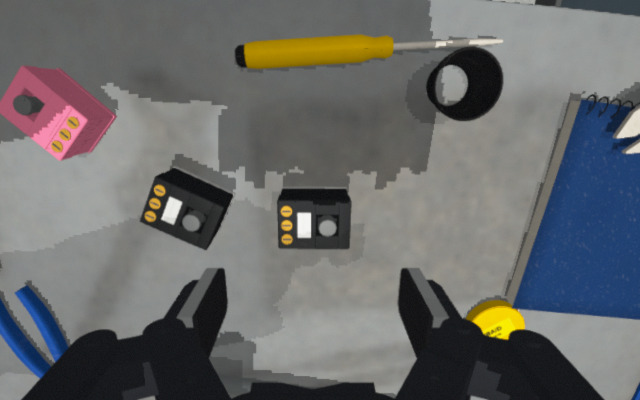

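Picture: target module at (313,218), terminals to the left, centred between the fingers; the second at (188,208). Descend.

```bash
python3 -m creep '[[0.04,0.0025,0.0008,0.01,0,0],[0.073,0.0025,0.0008,0.01,0,0],[0.073,0.0025,0.0008,0.01,0,0]]' && python3 -m creep '[[0,0,0,0,0,0],[0,0,0,0,0,0],[0,0,0,0,0,0],[0,0,0,0,0,0]]' 0.03 50
```

```text
t: 4.68
eef_pos: [0.5421, 0.2448, 0.0188]
orientation: [[0.0, -0.052, 0.999], [0.001, 0.999, 0.052], [-1.0, 0.0, 0.0]]
ft_force: [0.6, 0.6, -0.4]
finger_gap: 0.075
t: 5.18
eef_pos: [0.5429, 0.2453, 0.0211]
orientation: [[0.003, -0.052, 0.999], [0.002, 0.999, 0.052], [-1.0, 0.002, 0.003]]
ft_force: [-3.7, -0.2, 18.8]
finger_gap: 0.0424
```

```bash
python3 -m creep '[[-0.06,0,0,0,0,0],[-0.11,0,0,0,0,0],[-0.11,0,0,0,0,0],[-0.11,0,0,0,0,0]]'
python3 - <<'E'
from h import *
st(); snap('wrist','w5.png')
psi=np.radians(-6.15); R=np.array([[np.cos(psi),-np.sin(psi)],[np.sin(psi),np.cos(psi)]])
n=np.array([.5479,-.0146]); 
for o in ([-.0033,-.042],[-.0033,0]): print(o,n+R@o)
t=n+R@np.array([-.0033,-.042]); plan([t[0],t[1],.17],psi)
E
```

```text
t: 5.68
eef_pos: [0.5424, 0.2451, 0.1314]
orientation: [[0.003, -0.053, 0.999], [0.002, 0.999, 0.053], [-1.0, 0.002, 0.003]]
ft_force: [0.2, -0.0, -2.3]
finger_gap: 0.0422
t 5.67 pos [0.5424 0.2451 0.1314] yaw 3.01 xdown [ 0.003   0.0022 -1.    ] F [ 0.2 -0.  -2.3] gap 0.0422
[-0.0033, -0.042] [ 0.54011946 -0.05600475]
[-0.0033, 0] [ 0.54461899 -0.01424647]
t 5.72 row [-0.0397, -0.3005, -0.0179, 0.1599, 0.0021, -0.0019] n 4.86
```

View pics/w5.png

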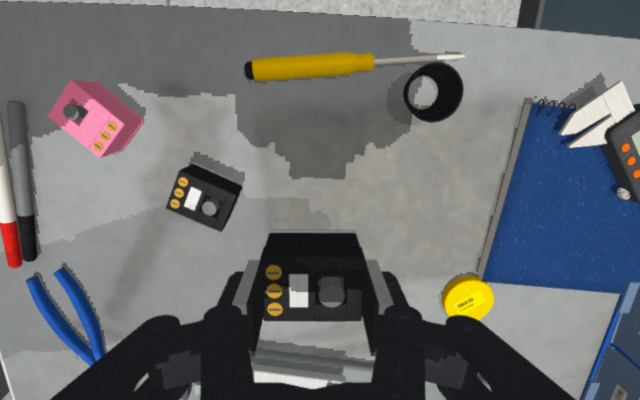

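```bash
python3 -m creep '[[-0.04,-0.299,-0.0166,0.16,0,0],[-0.04,-0.299,-0.0166,0.16,0,0],[-0.04,-0.299,-0.0166,0.16,0,0],[-0.04,-0.299,-0.0166,0.16,0,0],[-0.04,-0.299,-0.0166,0.16,0,0]]'
python3 - <<'E'
from h import *
st(); plan([.5414,-.0538,.17],np.radians(-6.15)); im,d,p=snap('wrist','w6.png'); np.save('w6C.npy',cloud(p,d))
E
```

```text
t: 6.35
eef_pos: [0.5406, -0.057, 0.1698]
orientation: [[0.001, 0.108, 0.994], [0.001, 0.994, -0.108], [-1.0, 0.002, 0.001]]
ft_force: [0.3, 0.6, -1.3]
finger_gap: 0.0425
t 6.35 pos [ 0.5406 -0.057   0.1698] yaw -6.22 xdown [ 8.0e-04  1.4e-03 -1.0e+00] F [ 0.3  0.6 -1.3] gap 0.0425
t 6.35 row [-0.0002, 0.0033, 0.0004, -0.0012, 0.0006, -0.0015] n 0.05
```

View pics/w6.png

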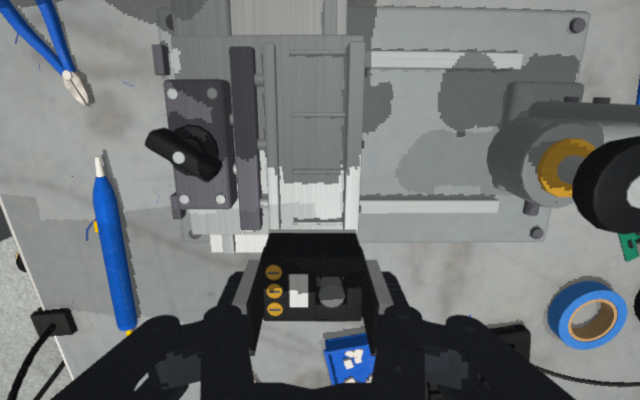

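Run:
```python
from h import *
C=np.load('w6C.npy'); im=cv2.imread('pics/w6.png')
psi=np.radians(-6.15); R=np.array([[np.cos(psi),-np.sin(psi)],[np.sin(psi),np.cos(psi)]])
n=np.array([.5479,-.0146])
Q=C.copy(); Q[...,:2]=(C[...,:2]-n)@R
# profile along press x at y rows: print z along several press-y
for y in (0.01,0.03,0.05,-0.01):
    m=(abs(Q[...,1]-y)<.004)&(abs(Q[...,0])<.06)&(Q[...,2]<.07)
    xs=Q[m][:,0];zs=Q[m][:,2]
    print('y',y,[ (round(b*1000),round(1000*np.median(zs[(xs>=b)&(xs<b+.002)]))) for b in np.arange(-.05,.05,.002) if ((xs>=b)&(xs<b+.002)).any()])
m=(abs(Q[...,0]-.005)<.008)&(abs(Q[...,1])<.08)&(Q[...,2]<.07)
xs=Q[m][:,1];zs=Q[m][:,2]
print([ (round(b*1000),round(1000*np.percentile(zs[(xs>=b)&(xs<b+.001)],80),1)) for b in np.arange(-.04,.07,.001) if ((xs>=b)&(xs<b+.001)).any()])
F=(abs(Q[...,0]-.029)<.011)&(Q[...,2]>.057)&(Q[...,2]<.064)&(Q[...,1]>-.02)&(Q[...,1]<.08)
print(cv2.minAreaRect((Q[F][:,:2]*1000).astype(np.float32)))
K=(Q[...,2]>.1)&(Q[...,2]<.12)&(abs(Q[...,0]+.08)<.03)&(abs(Q[...,1])<.05); print('knob',cv2.minAreaRect((Q[K][:,:2]*1000).astype(np.float32)),np.median(Q[K][:,2]))
```

```text
y 0.01 [(-50, 61), (-48, 61), (-46, 61), (-44, 59), (-42, 48), (-40, 48), (-38, 48), (-36, 61), (-34, 61), (-32, 61), (-30, 61), (-28, 48), (-26, 48), (-24, 48), (-22, 48), (-20, 48), (-18, 48), (-16, 48), (-14, 48), (-12, 48), (-10, 48), (-8, 48), (-6, 48), (-4, 48), (-2, 48), (0, 48), (2, 48), (4, 48), (6, 49), (8, 48), (10, 48), (12, 48), (14, 48), (16, 48), (18, 48), (20, 48), (22, 61), (24, 61), (26, 61), (28, 61), (30, 61), (32, 61), (40, 13), (42, 13), (44, 14), (46, 13), (48, 13)]
y 0.03 [(-50, 61), (-48, 61), (-46, 61), (-44, 59), (-42, 48), (-40, 48), (-38, 49), (-36, 61), (-34, 61), (-32, 61), (-30, 61), (-28, 49), (-26, 48), (-24, 48), (-22, 48), (-20, 48), (-18, 48), (-16, 48), (-14, 48), (-12, 48), (-10, 48), (-8, 48), (-6, 48), (-4, 48), (-2, 48), (0, 48), (2, 48), (4, 48), (6, 48), (8, 48), (10, 48), (12, 48), (14, 48), (16, 48), (18, 48), (20, 48), (22, 60), (24, 61), (26, 61), (28, 62), (30, 61), (32, 61), (40, 13), (42, 13), (44, 13), (46, 13), (48, 14)]
y 0.05 [(-50, 61), (-48, 61), (-46, 61), (-44, 60), (-42, 49), (-40, 49), (-38, 58), (-36, 61), (-34, 61), (-32,
[... 3113 characters left out ...]
oat64(48.6)), (52, np.float64(48.4)), (53, np.float64(48.9)), (54, np.float64(48.3)), (55, np.float64(48.8)), (56, np.float64(48.2)), (57, np.float64(49.2)), (58, np.float64(48.7)), (59, np.float64(48.4)), (60, np.float64(48.7)), (61, np.float64(53.2)), (62, np.float64(53.7)), (63, np.float64(54.1)), (64, np.float64(53.0)), (65, np.float64(48.8)), (66, np.float64(48.7)), (67, np.float64(48.9)), (68, np.float64(48.6)), (69, np.float64(48.8)), (70, np.float64(49.0))]
((28.46074104309082, 24.16246795654297), (13.25333309173584, 88.28704833984375), 0.13291074335575104)
knob ((-80.7896957397461, 0.10005760192871094), (12.737785339355469, 43.893707275390625), 56.89411926269531) 0.10943013316622352
```

Run:
```python
from h import *
C=np.load('w6C.npy')
psi=np.radians(-6.15); R=np.array([[np.cos(psi),-np.sin(psi)],[np.sin(psi),np.cos(psi)]])
t=np.array([.5406,-.057])
Q=C.copy(); Q[...,:2]=(C[...,:2]-t)@R
v,u=np.mgrid[0:400,0:640]
m=(Q[...,2]>.176)&(Q[...,2]<.186)&(v>255)&(v<330)&(u>255)&(u<372)
print(m.sum(),cv2.minAreaRect((Q[m][:,:2]*1000).astype(np.float32)),np.percentile(Q[m]*1000,[1,99],axis=0), np.median(Q[m][:,2]))
```

```text
6223 ((0.43350982666015625, -2.1476097106933594), (33.04839324951172, 49.494956970214844), 89.30423736572266) [[-21.42276086 -17.61336771 177.76897192]
 [ 22.37729858  13.72089066 185.62446932]] 0.18174049482853905
```

```bash
python3 -m creep '[[0.05,0.0025,0,0,0,0],[0.09,0.0025,0,0,0,0],[0.09,0.0025,0,0,0,0]]'
python3 - <<'E'
from h import *
plan([.5404,-.0546,.068],np.radians(-6.15)); snap('wrist','w7.png')
E
```

```text
t: 6.78
eef_pos: [0.5392, -0.062, 0.0785]
orientation: [[-0.003, 0.115, 0.993], [-0.002, 0.993, -0.115], [-1.0, -0.003, -0.003]]
ft_force: [0.4, 1.2, 0.3]
finger_gap: 0.0421
t 6.78 row [0.0104, 0.0075, 0.0003, -0.0081, -0.0032, 0.0029] n 0.21
```

View pics/w7.png

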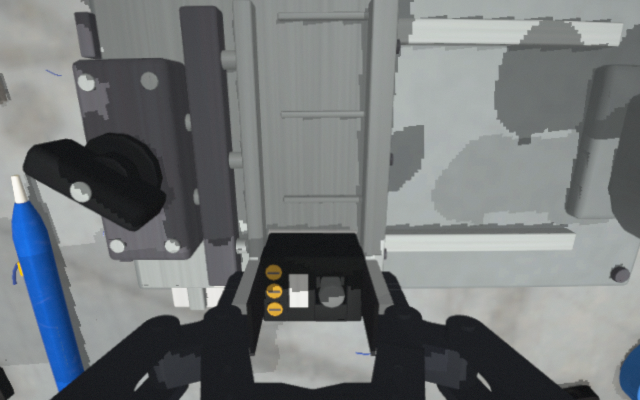

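```bash
python3 -m creep '[[0,0.0075,0,-0.008,0,0],[0,0.0075,0,-0.008,0,0],[0,0.0075,0,-0.008,0,0]]'
python3 - <<'E'
from h import *
plan([.5404,-.0546,.068],np.radians(-6.15))
E
```

```text
t: 7.2
eef_pos: [0.5414, -0.0546, 0.0811]
orientation: [[0.001, 0.107, 0.994], [-0.003, 0.994, -0.107], [-1.0, -0.003, 0.001]]
ft_force: [-0.5, 0.0, -1.9]
finger_gap: 0.0423
t 7.2 row [0.0131, -0.0001, -0.001, 0.0003, 0.0008, 0.0029] n 0.21
```

```bash
python3 -m creep '[[0.01,0,-0.001,0,0,0],[0.013,0,-0.001,0,0,0],[0.0145,0,-0.001,0,0,0],[0.0145,0,-0.001,0,0,0]]'
python3 - <<'E'
from h import *
st(); snap('wrist','w8.png')
E
```

```text
t: 7.7
eef_pos: [0.5419, -0.0549, 0.068]
orientation: [[0.004, 0.107, 0.994], [-0.003, 0.994, -0.107], [-1.0, -0.003, 0.005]]
ft_force: [0.1, 0.0, 30.5]
finger_gap: 0.0421
t 7.7 pos [ 0.5419 -0.0549  0.068 ] yaw -6.15 xdown [ 0.0044 -0.0034 -1.    ] F [ 0.1  0.  30.5] gap 0.0421
```

View pics/w8.png

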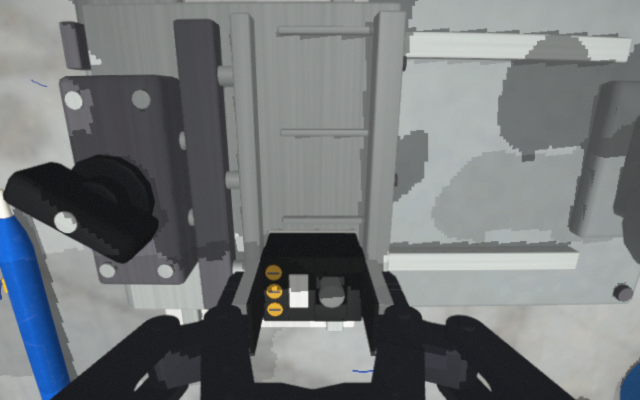

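```bash
python3 -m creep '[[-0.001,0,0,0,0,0],[-0.001,0,0,0,0,0],[-0.001,0,0,0,0,0],[-0.04,0,0,0,0,0],[-0.1,0,0,0,0,0]]' 0.06
python3 - <<'E'
from h import *
st(); plan([.4616,.2445,.20],np.radians(-22.3))
E
```

```text
t: 8.38
eef_pos: [0.5406, -0.0545, 0.168]
orientation: [[0.001, 0.107, 0.994], [-0.003, 0.994, -0.107], [-1.0, -0.003, 0.002]]
ft_force: [1.2, -0.2, 1.3]
finger_gap: 0.0599
t 8.38 pos [ 0.5406 -0.0545  0.168 ] yaw -6.16 xdown [ 0.0013 -0.0033 -1.    ] F [ 1.2 -0.2  1.3] gap 0.0599
t 8.38 row [-0.0331, 0.2887, -0.1106, 0.2817, 0.0021, 0.0029] n 4.97
```

```bash
python3 -m creep '[[-0.033,0.289,-0.11,0.282,0,0],[-0.033,0.289,-0.11,0.282,0,0],[-0.033,0.289,-0.11,0.282,0,0],[-0.033,0.289,-0.11,0.282,0,0],[-0.033,0.289,-0.11,0.282,0,0]]' 0.075; python3 -m creep '[[0,0,0,0,0,0]]'; sed -i "s/print(round(q\['conf'\],2)/if r2: print(round(q['conf'],2)/" mods.py; python3 mods.py w9.png
```

```text
t: 9.0
eef_pos: [0.4613, 0.2467, 0.2]
orientation: [[0.001, 0.38, 0.925], [-0.003, 0.925, -0.38], [-1.0, -0.003, 0.002]]
ft_force: [-0.0, 0.2, 0.4]
finger_gap: 0.0752
t: 9.12
eef_pos: [0.4596, 0.251, 0.1998]
orientation: [[0.0, 0.373, 0.928], [-0.002, 0.928, -0.373], [-1.0, -0.002, 0.001]]
ft_force: [-0.2, -0.8, 0.0]
finger_gap: 0.0749
t 9.12 pos [0.4596 0.251  0.1998] yaw -21.91 xdown [ 5.0e-04 -2.1e-03 -1.0e+00] F [-0.2 -0.8  0. ] gap 0.0749
0.91 [294. 165. 344. 205.] [49. 49. 48.] top [461.6 244.3] [32.4 44. ] 68.3
0.72 [432.   2. 483.  51.] [13. 13. 15.] top [619.7 328.6] [37.9 37.8] 71.2
0.62 [185. 138. 246. 187.] [226. 130. 152.] top [384.1 299. ] [32.7 44.6] 50.2
```

View pics/w9.png

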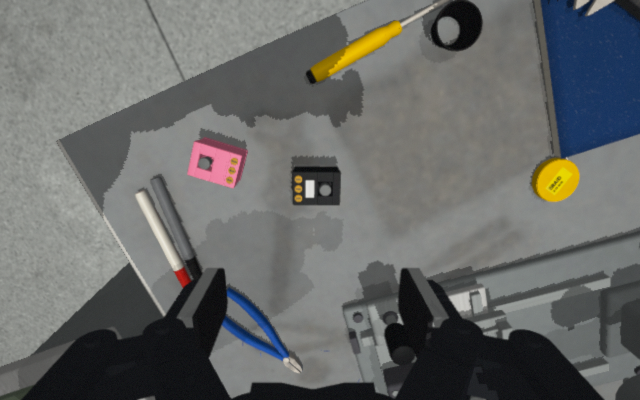

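```bash
python3 - <<'E'
from h import *
plan([.462,.2455,.085],np.radians(-21.9))
E
python3 -m creep '[[0.06,-0.006,0.0002,0,0,0],[0.115,-0.006,0.0002,0,0,0],[0.115,-0.006,0.0002,0,0,0],[0.115,-0.006,0.0002,0,0,0]]';  python3 - <<'E'
from h import *
plan([.462,.2455,.014],np.radians(-21.9))
E
```

```text
t 9.22 row [0.1148, -0.0005, 0.0011, -0.0059, 0.0023, 0.0033] n 1.84
t: 9.72
eef_pos: [0.4602, 0.2402, 0.0866]
orientation: [[0.003, 0.38, 0.925], [-0.003, 0.925, -0.38], [-1.0, -0.002, 0.004]]
ft_force: [0.3, -0.1, -0.1]
finger_gap: 0.0751
t 9.72 row [0.0726, 0.0058, -0.0006, -0.0072, 0.0037, 0.0022] n 1.17
```

```bash
python3 -m creep '[[0.03,0.006,-0.0006,-0.007,0.003,0.002],[0.072,0.006,-0.0006,-0.007,0.003,0.002],[0.072,0.006,-0.0006,-0.007,0.003,0.002],[0.072,0.006,-0.0006,-0.007,0.003,0.002]]'; python3 -m creep '[[0,0,0,0,0,0],[0,0,0,0,0,0],[0,0,0,0,0,0],[0,0,0,0,0,0]]' 0.03 50
```

```text
t: 10.22
eef_pos: [0.463, 0.246, 0.0169]
orientation: [[0.003, 0.373, 0.928], [0.001, 0.928, -0.373], [-1.0, 0.002, 0.002]]
ft_force: [0.3, -0.2, -0.4]
finger_gap: 0.0751
t: 10.72
eef_pos: [0.4637, 0.2463, 0.0185]
orientation: [[0.004, 0.373, 0.928], [0.002, 0.928, -0.373], [-1.0, 0.003, 0.003]]
ft_force: [-3.0, -0.9, 23.5]
finger_gap: 0.0429
```

```bash
python3 -m creep '[[-0.06,0,0,0,0,0],[-0.12,0,0,0,0,0],[-0.15,0,0,0,0,0],[-0.15,0,0,0,0,0]]'
python3 - <<'E'
from h import *
st(); plan([.5454,-.0125,.17],np.radians(-6.15))
E
```

```text
t: 11.22
eef_pos: [0.4635, 0.2466, 0.1707]
orientation: [[0.008, 0.373, 0.928], [0.004, 0.928, -0.373], [-1.0, 0.006, 0.006]]
ft_force: [0.6, 1.0, -2.0]
finger_gap: 0.0422
t 11.22 pos [0.4635 0.2466 0.1707] yaw -21.9 xdown [ 0.0076  0.0038 -1.    ] F [ 0.6  1.  -2. ] gap 0.0422
t 11.22 row [0.0004, -0.2099, 0.1726, -0.2748, 0.0065, -0.0056] n 4.35
```

```bash
python3 -m creep '[[0,-0.21,0.1726,-0.275,0.0065,-0.0056],[0,-0.21,0.1726,-0.275,0.0065,-0.0056],[0,-0.21,0.1726,-0.275,0.0065,-0.0056],[0,-0.21,0.1726,-0.275,0.0065,-0.0056],[0,-0.21,0.1726,-0.275,0.0065,-0.0056]]';python3 -m creep '[[0,0,0,0,0,0],[0,0,0,0,0,0]]';  python3 - <<'E'
from h import *
st(); im,d,p=snap('wrist','w10.png');C=cloud(p,d);plan([.5446,-.0126,.082],np.radians(-6.15))
psi=np.radians(-6.15); R=np.array([[np.cos(psi),-np.sin(psi)],[np.sin(psi),np.cos(psi)]])
t=env.get_state()['eef_pos'][:2]
Q=C.copy(); Q[...,:2]=(C[...,:2]-t)@R
v,u=np.mgrid[0:400,0:640]
m=(Q[...,2]>.176)&(Q[...,2]<.190)&(v>255)&(v<330)&(u>255)&(u<372)
print(np.percentile(Q[m]*1000,[1,99],axis=0), np.median(Q[m][:,2]))
E
```

```text
t: 11.85
eef_pos: [0.5454, -0.0167, 0.1696]
orientation: [[-0.001, 0.111, 0.994], [-0.001, 0.994, -0.111], [-1.0, -0.001, -0.001]]
ft_force: [0.4, 1.7, -2.0]
finger_gap: 0.0425
t: 12.1
eef_pos: [0.545, -0.0158, 0.1691]
orientation: [[-0.002, 0.111, 0.994], [-0.001, 0.994, -0.111], [-1.0, -0.001, -0.002]]
ft_force: [0.5, 0.4, -2.4]
finger_gap: 0.0427
t 12.1 pos [ 0.545  -0.0158  0.1691] yaw -6.35 xdown [-2.e-03 -6.e-04 -1.e+00] F [ 0.5  0.4 -2.4] gap 0.0427
t 12.15 row [0.0872, 0.0028, -0.0006, -0.0028, -0.0017, 0.0008] n 1.4
[[-21.52222684 -17.88800417 178.83834327]
 [ 22.52544683  13.60604789 189.30053248]] 0.1835723130045294
```

View pics/w10.png

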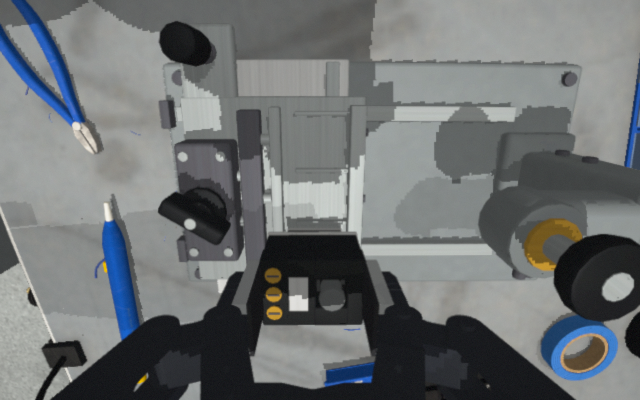

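```bash
python3 -m creep '[[0.04,0.003,-0.0006,-0.003,-0.002,0.001],[0.085,0.003,-0.0006,-0.003,-0.002,0.001],[0.085,0.003,-0.0006,-0.003,-0.002,0.001],[0.085,0.003,-0.0006,-0.003,-0.002,0.001]]';  python3 - <<'E'
from h import *
plan([.5443,-.0128,.0655],np.radians(-6.15))
E
```

```text
t: 12.65
eef_pos: [0.5451, -0.012, 0.0857]
orientation: [[0.002, 0.106, 0.994], [0.0, 0.994, -0.106], [-1.0, 0.0, 0.002]]
ft_force: [-0.2, 0.3, -1.7]
finger_gap: 0.0425
t 12.65 row [0.0202, -0.0009, -0.0008, 0.0008, 0.0015, -0.0003] n 0.32
```

```bash
python3 -m creep '[[0.012,-0.001,-0.0008,0.0008,0,0],[0.018,-0.001,-0.0008,0,0,0],[0.021,-0.001,-0.0008,0,0,0],[0.021,-0.001,-0.0008,0,0,0]]';  python3 - <<'E'
from h import *
st()
E
```

```text
t: 13.15
eef_pos: [0.5453, -0.013, 0.0656]
orientation: [[0.004, 0.106, 0.994], [0.0, 0.994, -0.106], [-1.0, 0.001, 0.004]]
ft_force: [1.9, -0.5, 12.0]
finger_gap: 0.0423
t 13.15 pos [ 0.5453 -0.013   0.0656] yaw -6.11 xdown [ 4.4e-03  1.0e-04 -1.0e+00] F [ 1.9 -0.5 12. ] gap 0.0423
```

Seated at the expected height with light contact; release and view.

```bash
python3 -m creep '[[-0.001,0,0,0,0,0],[-0.001,0,0,0,0,0],[-0.001,0,0,0,0,0],[-0.05,0,0,0,0,0],[-0.11,0,0,0,0,0]]' 0.06
python3 - <<'E'
from h import *
plan([.49,.055,.25],np.radians(-6.15))
E
```

```text
t: 13.78
eef_pos: [0.5442, -0.013, 0.1763]
orientation: [[0.002, 0.107, 0.994], [-0.0, 0.994, -0.107], [-1.0, 0.0, 0.002]]
ft_force: [0.0, -0.2, -0.2]
finger_gap: 0.0598
t 13.78 row [-0.0739, 0.0619, -0.061, 0.0006, 0.0022, -0.0002] n 1.82
```

```bash
python3 -m creep '[[-0.074,0.062,-0.061,0,0.002,0],[-0.074,0.062,-0.061,0,0.002,0],[-0.074,0.062,-0.061,0,0.002,0],[-0.074,0.062,-0.061,0,0.002,0]]' 0.08
cat > nest.py <<'E'
from h import *
import pickle
psi=np.radians(-6.15); R2=np.array([[np.cos(psi),-np.sin(psi)],[np.sin(psi),np.cos(psi)]])
def look(fn):
    st(); im,d,p=snap('wrist',fn+'.png'); C=cloud(p,d); np.save(fn+'C.npy',C); pickle.dump(p,open(fn+'p.pkl','wb'))
    return im,d,p,C
def frame(C,n):
    Q=C.copy(); Q[...,:2]=(C[...,:2]-n)@R2; return Q
E
python3 - <<'E'
from nest import *
im,d,p,C=look('w11'); Q=frame(C,np.array([.5479,-.0152]))
for yc in (0,-.042):
    m=(Q[...,2]>.076)&(Q[...,2]<.083)&(abs(Q[...,0])<.035)&(abs(Q[...,1]-yc)<.02)
    print(m.sum(),cv2.minAreaRect((Q[m][:,:2]*1000).astype(np.float32)),np.median(Q[m][:,2]))
c=im[100:330,200:500]; cv2.imwrite('pics/w11c.png',cv2.resize(c,None,fx=2.6,fy=2.6)[:,:,::-1])
for q in env.outline_of('module_0','wrist'): print(round(q['conf'],2),np.round(q['bbox']))
E
```

```text
t: 14.28
eef_pos: [0.4902, 0.0547, 0.2498]
orientation: [[0.0, 0.107, 0.994], [-0.0, 0.994, -0.107], [-1.0, -0.0, 0.0]]
ft_force: [-0.4, 0.3, 0.5]
finger_gap: 0.0801
t 14.28 pos [0.4902 0.0547 0.2498] yaw -6.12 xdown [ 1.e-04 -1.e-04 -1.e+00] F [-0.4  0.3  0.5] gap 0.0801
1272 ((-2.2797889709472656, -2.7187042236328125), (32.71318817138672, 44.55080795288086), 89.88813781738281) 0.08012552136712192
1139 ((-0.00617218017578125, -42.47474670410156), (44.163875579833984, 33.55158233642578), 1.0418097972869873) 0.08019013425398241
0.77 [349. 264. 398. 299.]
0.63 [352. 224. 399. 263.]
0.49 [366. 357. 418. 400.]
0.47 [379. 242. 388. 255.]
```

View pics/w11.png

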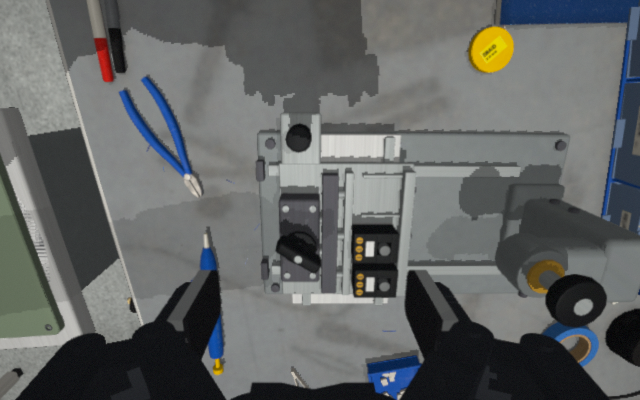

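View pics/w11c.png

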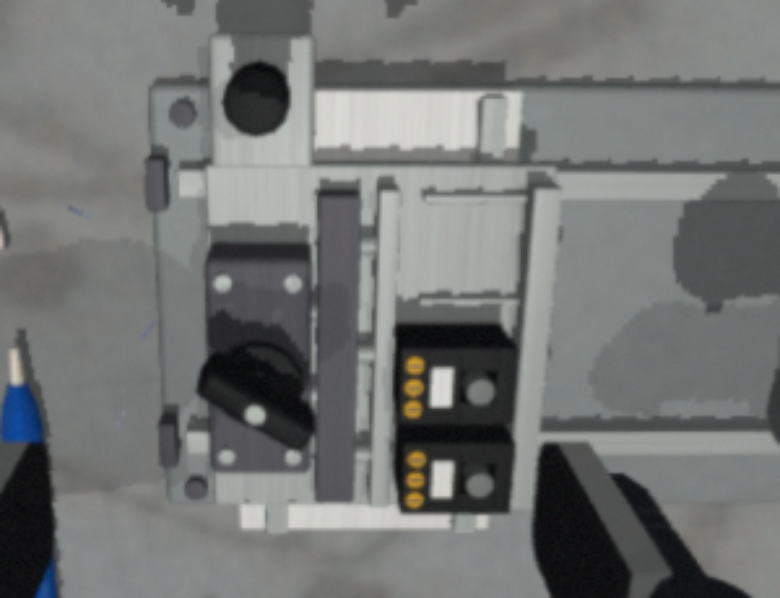

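Run:
```python
from h import *
im,d,p=snap('scene','s1.png'); 
for q in env.outline_of('module_0','scene'): print('s',round(q['conf'],2),np.round(q['bbox']))
im,d,p=snap('top','t1.png'); C=cloud(p,d)
for q in env.outline_of('module_0','top'): print('t',round(q['conf'],2),np.round(q['bbox']),np.round(np.median(C[q['mask']],0),3))
```

```text
s 0.79 [303. 312. 325. 337.]
s 0.65 [330. 187. 353. 201.]
s 0.48 [325. 194. 344. 210.]
t 0.5 [349. 187. 360. 209.] [ 0.541 -0.053  0.08 ]
t 0.49 [202. 249. 225. 271.] [0.384 0.3   0.032]
```

View pics/s1.png

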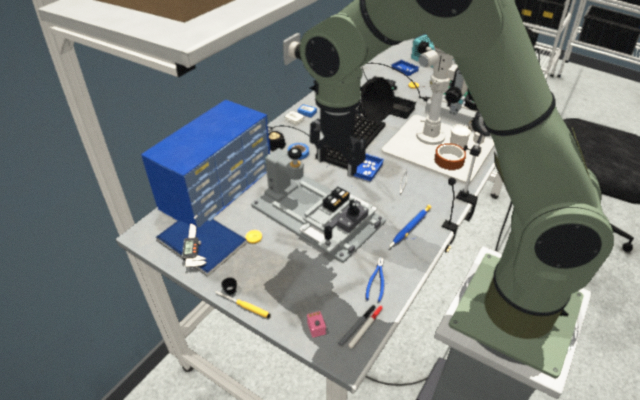

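Run:
```python
from nest import *
s=st(); print(np.round(s['joint_positions'],3))
C=np.load('w11C.npy'); Q=frame(C,np.array([.5479,-.0152]))
K=(Q[...,2]>.1)&(Q[...,2]<.12)&(abs(Q[...,0]+.08)<.03)&(abs(Q[...,1])<.05); r=cv2.minAreaRect((Q[K][:,:2]*1000).astype(np.float32)); print('knob',r,np.percentile(Q[K][:,2],[50,90]))
k=np.array([.5479,-.0152])+R2@(np.array(r[0])/1000); print(k)
plan([k[0]-.0004,k[1]+.002,.16],np.radians(51)); plan([k[0]-.0004,k[1]+.002,.16],np.radians(-129))
```

```text
t 14.57 pos [0.4901 0.0546 0.2497] yaw -6.17 xdown [-6.e-04 -1.e-04 -1.e+00] F [0.3 0.2 0.1] gap 0.0798
[-0.345  0.581  0.296  1.752 -0.216  0.842 -0.057]
knob ((-77.10708618164062, 1.0690021514892578), (11.77269458770752, 44.27850341796875), 57.48601531982422) [0.10936547 0.11056603]
[ 0.4713512  -0.00587653]
t 14.57 row [0.0897, -0.0602, -0.0127, -0.9977, -0.0006, -0.0001] n 5.34
t 14.57 row [0.0897, -0.0602, -0.0127, 2.1439, -0.0002, 0.0007] n 11.48
```

```bash
cat >> nest.py <<'E'
def handle(C):
    m=(C[...,2]>.095)&(C[...,2]<.112)&(abs(C[...,0]-HX[0])<.04)&(abs(C[...,1]-HX[1])<.04)
    q=C[m][:,:2].astype(np.float32); 
    if len(q)<20: return None
    c,r=cv2.minEnclosingCircle(q); return np.round(c,4),round(r,4),len(q)
HX=(.48,.098)
E
python3 - <<'E'
import nest
from nest import *
for f in ('w2','w6','w10','w11'):
    try: print(f,handle(np.load(f+'C.npy')))
    except Exception as e: print(f,e)
C=np.load('w11C.npy'); Q=frame(C,np.array([.5479,-.0152]))
F=(abs(Q[...,0]-.030)<.014)&(Q[...,2]>.057)&(Q[...,2]<.064)&(Q[...,1]>0.01)&(Q[...,1]<.08)
print(cv2.minAreaRect((Q[F][:,:2]*1000).astype(np.float32)))
E
```

```text
w2 (array([0.4797, 0.0982]), 0.0109, 414)
w6 None
w10 [Errno 2] No such file or directory: 'w10C.npy'
w11 (array([0.4832, 0.0974]), 0.011, 547)
((27.32732582092285, 39.536434173583984), (58.70696258544922, 20.1785945892334), 87.97738647460938)
```

```bash
python3 -m creep '[[0.06,-0.06,-0.013,-1,0,0],[0.06,-0.06,-0.013,-1,0,0],[0.06,-0.06,-0.013,-1,0,0],[0.06,-0.06,-0.013,-1,0,0],[0.06,-0.06,-0.013,-1,0,0]]' 0.05; python3 -m creep '[[0,0,0,-0.1,0,0],[0,0,0,-0.1,0,0]]'
python3 - <<'E'
from h import *
s=st(); print(np.round(s['joint_positions'],3)); plan([.471,-.004,.12],np.radians(51.3)); snap('wrist','w12.png')
E
```

```text
t: 15.2
eef_pos: [0.4707, -0.0039, 0.1894]
orientation: [[-0.001, -0.742, 0.67], [-0.0, 0.67, 0.742], [-1.0, 0.001, -0.001]]
ft_force: [-0.6, -0.4, -0.5]
finger_gap: 0.0497
t: 15.45
eef_pos: [0.4707, -0.0044, 0.1892]
orientation: [[-0.001, -0.805, 0.594], [0.0, 0.594, 0.805], [-1.0, 0.001, -0.001]]
ft_force: [0.3, -0.8, -0.9]
finger_gap: 0.05
t 15.45 pos [ 0.4707 -0.0044  0.1892] yaw 53.56 xdown [-1.1e-03  1.0e-04 -1.0e+00] F [ 0.3 -0.8 -0.9] gap 0.05
[-0.02   0.622 -0.066  1.908  0.066  0.615  0.807]
t 15.45 row [0.0692, -0.0001, 0.0005, 0.0395, -0.0006, -0.0009] n 1.11
```

View pics/w12.png

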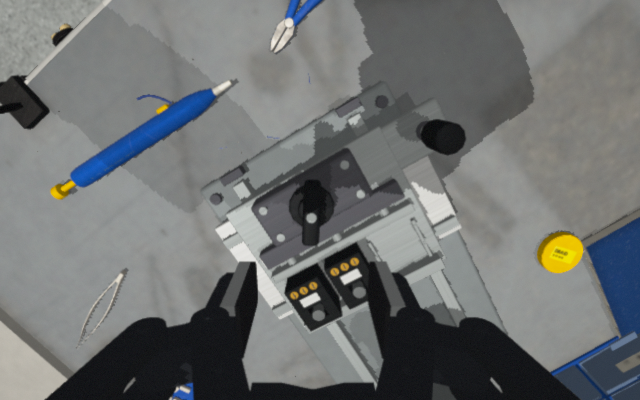

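```bash
python3 -m creep '[[0.06,0,0.0005,0.04,0,0],[0.1,0,0.0005,0.04,0,0],[0.1,0,0.0005,0.04,0,0],[0.1,0,0.0005,0.04,0,0]]'; python3 -m creep '[[0,0,0,0,0,0],[0,0,0,0,0,0],[0,0,0,0,0,0],[0,0,0,0,0,0]]' 0.0 40
```

```text
t: 16.0
eef_pos: [0.4714, -0.0039, 0.0906]
orientation: [[0.0, -0.778, 0.628], [-0.0, 0.628, 0.778], [-1.0, -0.0, -0.0]]
ft_force: [0.2, -0.2, 0.7]
finger_gap: 0.0497
t: 16.5
eef_pos: [0.472, -0.004, 0.0917]
orientation: [[0.002, -0.778, 0.628], [-0.0, 0.628, 0.778], [-1.0, -0.002, 0.001]]
ft_force: [-1.9, -0.3, 14.2]
finger_gap: 0.0162
```

```bash
python3 -m creep '[[0,0,0,0,0,0],[0,0,0,0,0,0]]'
python3 - <<'E'
from h import *
s=st(); print(s['torque']); snap('wrist','w13.png')
E
```

```text
t: 16.75
eef_pos: [0.4721, -0.004, 0.0921]
orientation: [[0.003, -0.778, 0.628], [-0.0, 0.628, 0.778], [-1.0, -0.002, 0.002]]
ft_force: [-2.3, 0.2, 3.0]
finger_gap: 0.016
t 16.75 pos [ 0.4721 -0.004   0.0921] yaw 51.09 xdown [ 2.6e-03 -1.0e-04 -1.0e+00] F [-2.3  0.2  3. ] gap 0.016
[0.09804407 0.25350041 0.00973071]
```

View pics/w13.png

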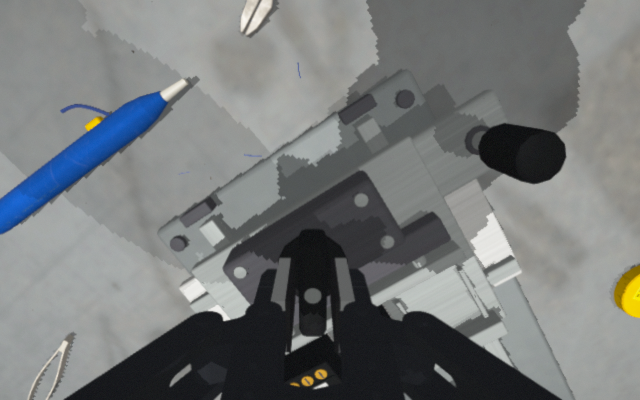

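```bash
python3 -m creep '[[0,0,0,0.17,0,0],[0,0,0,0.34,0,0],[0,0,0,0.51,0,0],[0,0,0,0.68,0,0],[0,0,0,0.85,0,0]]'
python3 - <<'E'
from h import *
s=st(); print(s['torque'],s['joint_positions'][6])
E
```

```text
t: 17.42
eef_pos: [0.4721, -0.004, 0.0921]
orientation: [[0.003, -0.036, 0.999], [-0.0, 0.999, 0.036], [-1.0, -0.0, 0.003]]
ft_force: [-1.0, -0.1, 0.3]
finger_gap: 0.0164
t 17.43 pos [ 0.4721 -0.004   0.0921] yaw 2.07 xdown [ 2.5e-03 -1.0e-04 -1.0e+00] F [-1.  -0.1  0.3] gap 0.0164
[-0.15072789  0.43068271  0.10484546] 0.279990825510632
```

```bash
python3 -m creep '[[0,0,0,0.17,0,0],[0,0,0,0.34,0,0],[0,0,0,0.51,0,0],[0,0,0,0.68,0,0],[0,0,0,0.85,0,0]]'; python3 -m creep '[[0,0,0,0.17,0,0],[0,0,0,0.34,0,0],[0,0,0,0.51,0,0],[0,0,0,0.68,0,0],[0,0,0,0.85,0,0]]'
python3 - <<'E'
from h import *
s=st(); print(s['torque'],s['joint_positions'])
E
```

```text
t: 18.05
eef_pos: [0.472, -0.0038, 0.0922]
orientation: [[0.002, 0.731, 0.683], [0.0, 0.683, -0.731], [-1.0, 0.002, 0.001]]
ft_force: [-0.9, 0.3, -1.5]
finger_gap: 0.0158
t: 18.68
eef_pos: [0.4721, -0.0035, 0.0922]
orientation: [[0.003, 0.995, -0.103], [0.001, -0.103, -0.995], [-1.0, 0.003, -0.001]]
ft_force: [-1.5, -0.0, -2.1]
finger_gap: 0.0159
t 18.68 pos [ 0.4721 -0.0035  0.0922] yaw -95.93 xdown [ 2.6e-03  8.0e-04 -1.0e+00] F [-1.5 -0.  -2.1] gap 0.0159
[-0.02835081  0.31487691  0.08691686] [-0.35343915  0.88398592  0.55508806  2.01184292 -0.95266865  0.52470493
 -0.77122956]
```

```bash
python3 -m creep '[[0,0,0,0.17,0,0],[0,0,0,0.34,0,0],[0,0,0,0.51,0,0],[0,0,0,0.68,0,0],[0,0,0,0.85,0,0]]'
python3 - <<'E'
from h import *
s=st(); print(s['torque'],s['joint_positions']); snap('wrist','w14.png'); snap('top','t2.png')
im=cv2.imread('pics/t2.png'); cv2.imwrite('pics/t2c.png',cv2.resize(im[170:270,270:400],None,fx=6,fy=6,interpolation=cv2.INTER_CUBIC))
E
```

```text
t: 19.3
eef_pos: [0.4723, -0.0032, 0.0922]
orientation: [[0.003, 0.575, -0.818], [0.001, -0.818, -0.575], [-1.0, 0.001, -0.003]]
ft_force: [0.5, -0.2, -2.6]
finger_gap: 0.0163
t 19.3 pos [ 0.4723 -0.0032  0.0922] yaw -144.91 xdown [ 0.0028  0.0012 -1.    ] F [ 0.5 -0.2 -2.6] gap 0.0163
[-0.05036303  0.06506541  0.15202384] [-0.454089    0.95871025  0.78272028  2.01456571 -1.13838574  0.69053592
 -1.43470921]
```

View pics/w14.png

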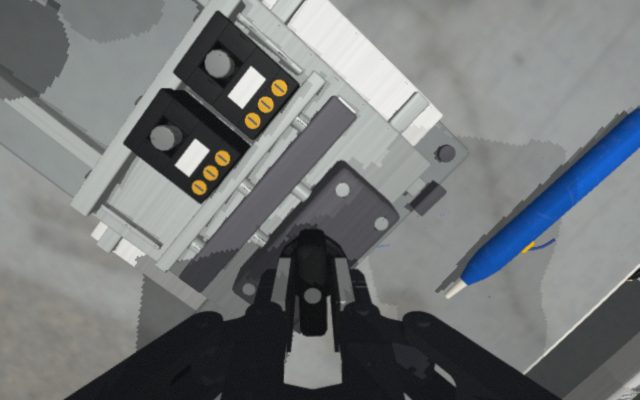

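View pics/t2c.png

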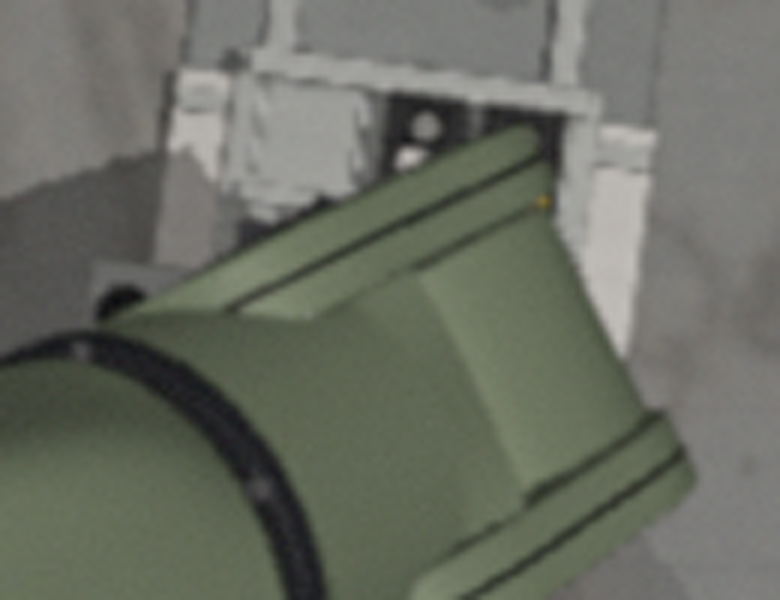

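```bash
python3 -m creep '[[0,0,0,0.15,0,0],[0,0,0,0.3,0,0],[0,0,0,0.4,0,0],[0,0,0,0.4,0,0]]'
cat > tabv.py <<'E'
from h import *
s=st(); print(np.round(s['torque'],3),np.round(s['joint_positions'],2)); im,d,p=snap('wrist',sys.argv[1]+'.png')
x,y=int(sys.argv[2]),int(sys.argv[3]); c=im[max(0,y-60):y+60,x-80:x+80]; cv2.imwrite('pics/'+sys.argv[1]+'c.png',cv2.resize(c,None,fx=4,fy=4,interpolation=cv2.INTER_CUBIC)[:,:,::-1])
E
python3 tabv.py w15 345 100
```

```text
t: 19.9
eef_pos: [0.4724, -0.0033, 0.0921]
orientation: [[0.003, 0.218, -0.976], [0.001, -0.976, -0.218], [-1.0, 0.0, -0.003]]
ft_force: [0.9, 0.2, -0.6]
finger_gap: 0.0159
t 19.9 pos [ 0.4724 -0.0033  0.0921] yaw -167.42 xdown [ 2.8e-03  6.0e-04 -1.0e+00] F [ 0.9  0.2 -0.6] gap 0.0159
[ 0.013 -0.233  0.092] [-0.49  1.    0.87  2.02 -1.19  0.77 -1.77]
```

View pics/w15.png

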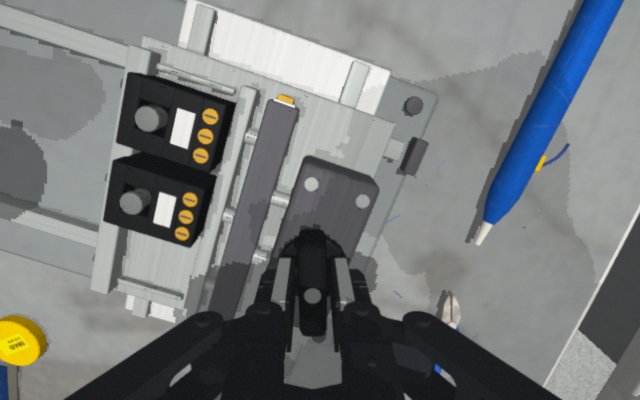

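Run:
```python
from h import *
im=cv2.imread('pics/w15.png'); cv2.imwrite('pics/w15c.png',cv2.resize(im[70:150,230:340],None,fx=7,fy=7,interpolation=cv2.INTER_CUBIC))
```

```text
(no output)
```

View pics/w15c.png

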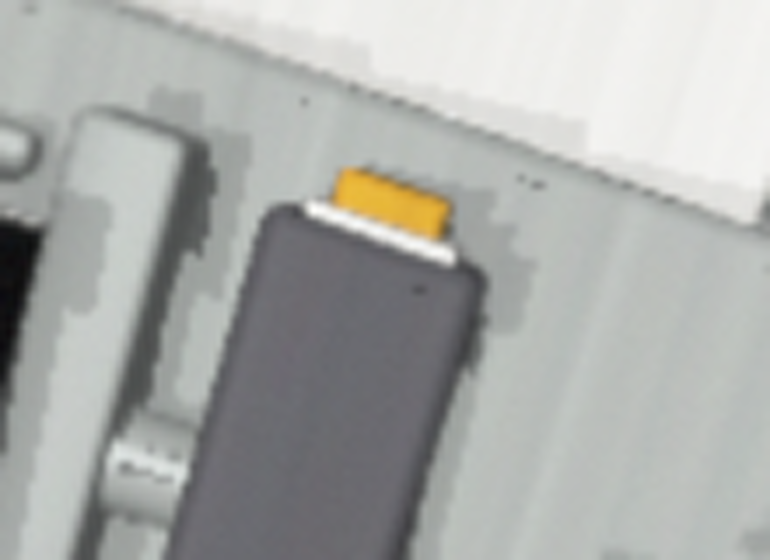

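```bash
python3 -m creep '[[0,0,0,0.15,0,0],[0,0,0,0.3,0,0],[0,0,0,0.45,0,0],[0,0,0,0.5,0,0],[0,0,0,0.5,0,0]]'; python3 tabv.py w16 300 95
```

```text
t: 20.58
eef_pos: [0.4725, -0.0032, 0.0922]
orientation: [[0.003, -0.272, -0.962], [0.001, -0.962, 0.272], [-1.0, -0.002, -0.003]]
ft_force: [1.2, -0.3, -0.5]
finger_gap: 0.0157
t 20.57 pos [ 0.4725 -0.0032  0.0922] yaw 164.2 xdown [ 3.e-03  8.e-04 -1.e+00] F [ 1.2 -0.3 -0.5] gap 0.0157
[-0.004 -0.439  0.068] [-0.52  1.04  0.98  2.02 -1.24  0.86 -2.21]
```

View pics/w16.png

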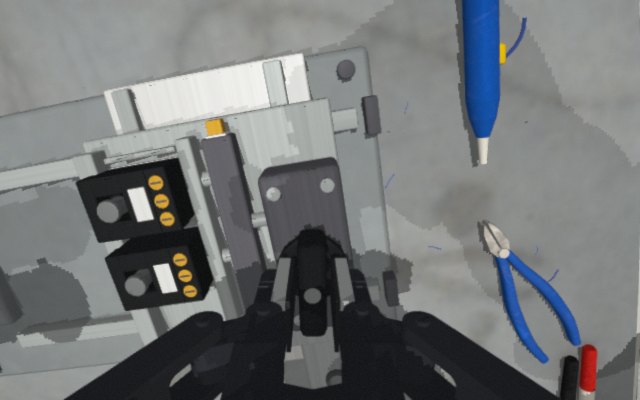

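Run:
```python
from h import *
im=cv2.imread('pics/w16.png'); cv2.imwrite('pics/w16c.png',cv2.resize(im[100:170,170:270],None,fx=8,fy=8,interpolation=cv2.INTER_CUBIC))
```

```text
(no output)
```

View pics/w16c.png

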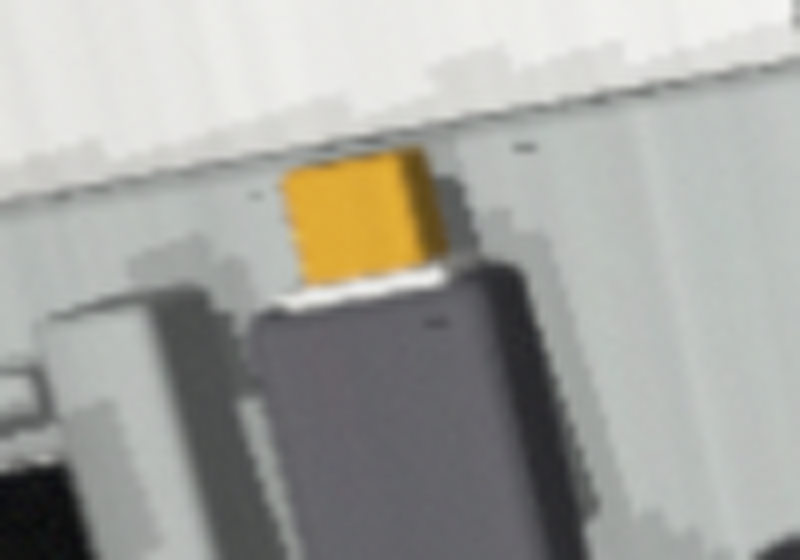

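```bash
python3 -m creep '[[0,0,0,0.12,0,0],[0,0,0,0.12,0,0],[0,0,0,0.12,0,0]]'; python3 -m creep '[[0,0,0,0,0,0],[0,0,0,0,0,0],[0,0,0,0,0,0],[0,0,0,0,0,0],[-0.06,0,0,0,0,0]]' 0.05;  python3 tabv.py w17 215 130;python3 - <<'E'
from h import *
plan([.45,.03,.2],np.radians(174))
E
```

```text
t: 21.0
eef_pos: [0.4725, -0.0032, 0.0922]
orientation: [[0.003, -0.382, -0.924], [0.001, -0.924, 0.382], [-1.0, -0.002, -0.002]]
ft_force: [1.6, -0.1, -2.1]
finger_gap: 0.0159
t: 21.62
eef_pos: [0.4712, -0.0031, 0.1508]
orientation: [[-0.002, -0.382, -0.924], [0.0, -0.924, 0.382], [-1.0, 0.0, 0.002]]
ft_force: [1.3, 1.8, 1.9]
finger_gap: 0.0501
t 21.62 pos [ 0.4712 -0.0031  0.1508] yaw 157.55 xdown [-2.e-03  4.e-04 -1.e+00] F [1.3 1.8 1.9] gap 0.0501
[ 0.04  -0.045  0.022] [-0.57  0.96  1.09  1.97 -1.09  0.96 -2.45]
t 21.68 row [-0.0415, -0.0236, 0.0342, -0.2891, -0.0061, -0.0001] n 1.55
```

View pics/w17.png

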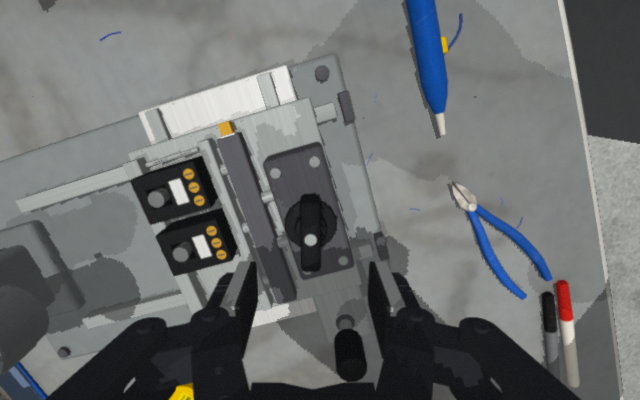

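```bash
cat > tabm.py <<'E'
from nest import *
def tabm(im,p,C,win=None):
    hsv=cv2.cvtColor(im,cv2.COLOR_RGB2HSV)
    y=(hsv[...,0]>14)&(hsv[...,0]<30)&(hsv[...,1]>140)&(hsv[...,2]>90)
    m=y&(C[...,2]>.052)&(C[...,2]<.068)&(C[...,0]>.4)&(C[...,0]<.75)&(abs(C[...,1]+.05)<.15)
    n,l,s,c=cv2.connectedComponentsWithStats(m.astype(np.uint8))
    for i in range(1,n):
        if s[i,4]>15:
            Q=frame(C[l==i],np.zeros(2)); print('yellow comp',np.round(c[i]),s[i,4],'world',np.round(np.median(C[l==i],0),4),'ext press mm',np.round(np.percentile(Q,98,axis=0)*1000-np.percentile(Q,2,axis=0)*1000,1))
if __name__=='__main__':
    im,d,p,C=look(sys.argv[1]); tabm(im,p,C); print('handle',handle(C))
E
python3 tabm.py w17b
python3 - <<'E'
import cv2
im=cv2.imread('pics/w17b.png'); cv2.imwrite('pics/w17c.png',cv2.resize(im[105:165,185:265],None,fx=9,fy=9,interpolation=cv2.INTER_CUBIC))
E
```

```text
t 21.68 pos [ 0.4727 -0.005   0.1586] yaw 157.44 xdown [ 0.0059 -0.0016 -1.    ] F [ 1.  -4.7 10.5] gap 0.0501
yellow comp [233. 128.] 136 world [ 0.502  -0.0797  0.0588] ext press mm [7.3 7.1 5.3]
handle (array([0.4845, 0.0991]), 0.0112, 719)
```

View pics/w17c.png

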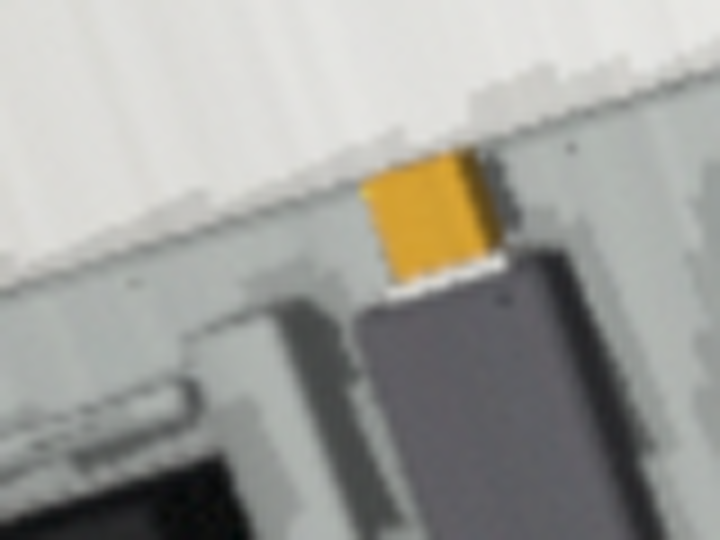

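```bash
python3 -m creep '[[-0.04,-0.03,0,-0.18,0,0],[-0.06,-0.05,0.02,-0.36,0,0],[-0.06,-0.07,0.03,-0.54,0,0],[-0.06,-0.07,0.03,-0.72,0,0],[-0.06,-0.07,0.03,-0.9,0,0]]'; python3 -m creep '[[0,0,0,-0.18,0,0],[0,0,0,-0.36,0,0],[0,0,0,-0.54,0,0],[0,0,0,-0.72,0,0],[0,0,0,-0.9,0,0]]';python3 -m creep '[[0,0,0,-0.18,0,0],[0,0,0,-0.36,0,0],[0,0,0,-0.54,0,0],[0,0,0,-0.72,0,0],[0,0,0,-0.9,0,0]]';python3 - <<'E'
from h import *
s=st(); print(np.round(s['joint_positions'],2)); plan([.49,.055,.25],np.radians(-6.15))
E
```

```text
t: 22.35
eef_pos: [0.4718, 0.0723, 0.216]
orientation: [[0.008, 0.492, -0.871], [0.0, -0.871, -0.492], [-1.0, 0.004, -0.007]]
ft_force: [-0.3, -0.2, 0.2]
finger_gap: 0.05
t: 22.98
eef_pos: [0.4717, 0.0723, 0.2159]
orientation: [[0.008, 0.989, -0.15], [0.0, -0.15, -0.989], [-1.0, 0.008, -0.001]]
ft_force: [-0.1, 0.5, -0.1]
finger_gap: 0.0501
t: 23.6
eef_pos: [0.4716, 0.0724, 0.2159]
orientation: [[0.008, 0.728, 0.686], [0.0, 0.686, -0.728], [-1.0, 0.006, 0.005]]
ft_force: [-0.0, -0.5, 0.1]
finger_gap: 0.0502
t 23.6 pos [0.4716 0.0724 0.2159] yaw -46.7 xdown [ 7.7e-03  3.0e-04 -1.0e+00] F [-0.  -0.5  0.1] gap 0.0502
[-0.46  0.62  0.42  1.87 -0.37  0.72 -0.64]
t 23.6 row [-0.034, 0.0017, 0.0254, -0.7078, 0.0069, -0.0037] n 3.79
```

```bash
python3 -m creep '[[-0.034,0.002,0.025,-0.71,0.007,-0.004],[-0.034,0.002,0.025,-0.71,0.007,-0.004],[-0.034,0.002,0.025,-0.71,0.007,-0.004],[-0.034,0.002,0.025,-0.71,0.007,-0.004],[-0.034,0.002,0.025,-0.71,0.007,-0.004]]' 0.08; python3 -m creep '[[0,0,0,0,0,0]]'; python3 tabm.py w18
python3 - <<'E'
import cv2
im=cv2.imread('pics/w18.png'); cv2.imwrite('pics/w18c.png',cv2.resize(im[100:340,230:630],None,fx=2,fy=2,interpolation=cv2.INTER_CUBIC))
E
```

```text
t: 24.22
eef_pos: [0.4899, 0.0553, 0.25]
orientation: [[-0.0, 0.106, 0.994], [0.0, 0.994, -0.106], [-1.0, 0.0, -0.0]]
ft_force: [-0.4, -0.3, 0.7]
finger_gap: 0.0797
t: 24.35
eef_pos: [0.4898, 0.0553, 0.2499]
orientation: [[-0.0, 0.11, 0.994], [0.0, 0.994, -0.11], [-1.0, 0.0, -0.0]]
ft_force: [-0.5, -0.3, -0.7]
finger_gap: 0.08
t 24.35 pos [0.4898 0.0553 0.2499] yaw -6.3 xdown [-5.e-04  2.e-04 -1.e+00] F [-0.5 -0.3 -0.7] gap 0.08
yellow comp [337. 295.] 29 world [ 0.5027 -0.0798  0.0588] ext press mm [5.6 5.7 2.7]
handle (array([0.485 , 0.0991]), 0.011, 545)
```

View pics/w18c.png

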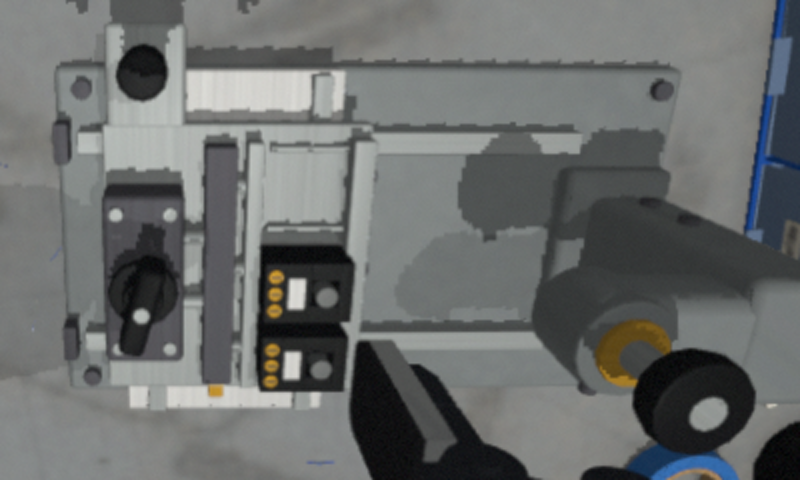

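```bash
cat > rp.py <<'E'
from nest import *
def ramplug(f,guess=None,show=True):
    C=np.load(f+'C.npy'); P=C.reshape(-1,3)
    h=P[(P[:,2]>.183)&(P[:,2]<.197)&(abs(P[:,0]-.67)<.035)&(abs(P[:,1]+.025)<.035)]
    hc=None
    if len(h)>100:
        hc,r=cv2.minEnclosingCircle(h[:,:2].astype(np.float32)); hc=np.array(hc); print('head',np.round(hc,4),round(r,4),len(h),np.median(h[:,2]))
    # plugs: z .0835-.0885 compact clusters
    m=((C[...,2]>.0825)&(C[...,2]<.0895)&(C[...,0]>.45)&(C[...,0]<.72)&(abs(C[...,1])<.12)).astype(np.uint8)
    n,l,s,c=cv2.connectedComponentsWithStats(m)
    for i in range(1,n):
        if 25<s[i,4]<1500:
            q=C[l==i]; cc,r=cv2.minEnclosingCircle(q[:,:2].astype(np.float32))
            if .004<r<.0075:
                o='plug? px %s n %d c %s r %.4f z %.4f'%(np.round(c[i]),s[i,4],np.round(cc,4),r,np.median(q[:,2]))
                if hc is not None: o+=' ram-plug press mm %s'%np.round((hc-np.array(cc))@R2*1000,1)
                print(o)
if __name__=='__main__': ramplug(sys.argv[1])
E
python3 rp.py w18; python3 rp.py w11
```

```text
head [ 0.6712 -0.0266] 0.0202 2085 0.1878880129387997
plug? px [393. 247.] n 100 c [ 0.5611 -0.0174] r 0.0056 z 0.0849 ram-plug press mm [110.4   2.6]
plug? px [390. 284.] n 81 c [ 0.5562 -0.0565] r 0.0051 z 0.0852 ram-plug press mm [111.2  42.1]
head [ 0.671  -0.0261] 0.02 2082 0.18789029432166177
plug? px [385. 249.] n 95 c [ 0.5531 -0.0198] r 0.0054 z 0.0850 ram-plug press mm [117.9   6.3]
plug? px [384. 286.] n 86 c [ 0.5518 -0.0616] r 0.0041 z 0.0850 ram-plug press mm [114.7  48. ]
```

```bash
python3 - <<'E'
from h import *
plan([.485,.1005,.12],np.radians(-6.15))
E
python3 -m creep '[[0.13,0.045,-0.01,0,0,0],[0.13,0.045,-0.01,0,0,0],[0.13,0.045,-0.01,0,0,0],[0.13,0.045,-0.01,0,0,0]]' 0.06;  python3 - <<'E'
from h import *
plan([.485,.1005,.068],np.radians(-6.15))
E
```

```text
t 24.4 row [0.1299, 0.0444, -0.0096, -0.0021, -0.0005, -0.0] n 2.2
t: 24.9
eef_pos: [0.485, 0.1007, 0.1206]
orientation: [[-0.001, 0.11, 0.994], [-0.0, 0.994, -0.11], [-1.0, -0.001, -0.0]]
ft_force: [0.8, -0.5, -0.0]
finger_gap: 0.0599
t 24.9 row [0.0526, -0.0002, 0.0001, -0.003, -0.0005, 0.0005] n 0.84
```

```bash
python3 -m creep '[[0.03,0,0,0,0,0],[0.052,0,0,0,0,0],[0.052,0,0,0,0,0]]';  python3 -m creep '[[0,0,0,0,0,0],[0,0,0,0,0,0],[0,0,0,0,0,0],[0,0,0,0,0,0]]' 0.0 40
python3 - <<'E'
from h import *
st();snap('wrist','w19.png')
E
```

```text
t: 25.28
eef_pos: [0.4856, 0.0999, 0.0695]
orientation: [[0.0, 0.112, 0.994], [-0.001, 0.994, -0.112], [-1.0, -0.001, 0.0]]
ft_force: [-0.2, 0.6, 1.0]
finger_gap: 0.0598
t: 25.78
eef_pos: [0.4862, 0.0999, 0.0707]
orientation: [[0.002, 0.112, 0.994], [-0.0, 0.994, -0.112], [-1.0, -0.0, 0.002]]
ft_force: [-1.5, -0.1, 13.9]
finger_gap: 0.0211
t 25.77 pos [0.4862 0.0999 0.0707] yaw -6.41 xdown [ 2.e-03 -3.e-04 -1.e+00] F [-1.5 -0.1 13.9] gap 0.0211
```

View pics/w19.png

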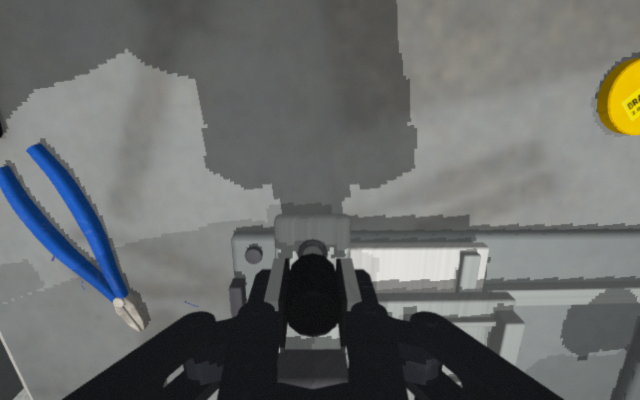

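```bash
python3 -m creep '[[0,0.0005,0.02,0,0,0],[0,0.001,0.045,0,0,0],[0,0.002,0.08,0,0,0],[0,0.003,0.105,0,0,0],[0,0.003,0.11,0,0,0]]';  python3 -m creep '[[0,0,0,0,0,0],[0,0,0,0,0,0]]'
python3 - <<'E'
from h import *
st();plan([.4862+.11,.0999-.0092,.0707])
E
```

```text
t: 26.45
eef_pos: [0.5964, 0.0902, 0.071]
orientation: [[0.002, 0.112, 0.994], [-0.001, 0.994, -0.112], [-1.0, -0.001, 0.002]]
ft_force: [-3.8, -2.0, -1.4]
finger_gap: 0.0205
t: 26.7
eef_pos: [0.596, 0.0902, 0.0711]
orientation: [[0.002, 0.112, 0.994], [-0.001, 0.994, -0.112], [-1.0, -0.001, 0.002]]
ft_force: [2.4, -1.3, -8.2]
finger_gap: 0.021
t 26.7 pos [0.596  0.0902 0.0711] yaw -6.43 xdown [ 1.7e-03 -9.0e-04 -1.0e+00] F [ 2.4 -1.3 -8.2] gap 0.021
t 26.7 row [0.0004, 0.0006, 0.0002, 0.0, 0.0, 0.0] n 0.01
```

```bash
python3 -m creep '[[0,0,0,0,0,0],[0,0,0,0,0,0],[0,0,0,0,0,0],[-0.04,0,0,0,0,0],[-0.09,0,0,0,0,0]]' 0.05
python3 - <<'E'
from h import *
plan([.49,.055,.25],np.radians(-6.15))
E
```

```text
t: 27.32
eef_pos: [0.5954, 0.0902, 0.1617]
orientation: [[0.0, 0.112, 0.994], [-0.001, 0.994, -0.112], [-1.0, -0.001, 0.0]]
ft_force: [1.3, 0.7, 0.3]
finger_gap: 0.0496
t 27.32 row [-0.0882, -0.0469, -0.1007, -0.005, 0.0004, 0.0012] n 2.27
```

```bash
python3 -m creep '[[-0.088,-0.047,-0.101,-0.005,0,0],[-0.088,-0.047,-0.101,-0.005,0,0],[-0.088,-0.047,-0.101,-0.005,0,0],[-0.088,-0.047,-0.101,-0.005,0,0],[-0.088,-0.047,-0.101,-0.005,0,0]]' 0.06; sed -i 's/^HX=.*/HX=(.595,.09)/' nest.py; python3 tabm.py w20; python3 rp.py w20;  python3 - <<'E'
import cv2
im=cv2.imread('pics/w20.png'); cv2.imwrite('pics/w20c.png',cv2.resize(im[100:340,230:630],None,fx=2,fy=2,interpolation=cv2.INTER_CUBIC))
E
```

```text
t: 27.95
eef_pos: [0.4903, 0.0553, 0.2488]
orientation: [[-0.001, 0.107, 0.994], [-0.001, 0.994, -0.107], [-1.0, -0.001, -0.0]]
ft_force: [0.9, 0.3, -0.4]
finger_gap: 0.0602
t 27.95 pos [0.4903 0.0553 0.2488] yaw -6.12 xdown [-6.0e-04 -1.3e-03 -1.0e+00] F [ 0.9  0.3 -0.4] gap 0.0602
yellow comp [437. 293.] 31 world [ 0.6132 -0.0892  0.0587] ext press mm [6.2 5.8 3.2]
handle (array([0.5958, 0.0897]), 0.0112, 594)
head [ 0.6712 -0.0265] 0.0201 2088 0.18790449136722065
plug? px [499. 282.] n 78 c [ 0.6666 -0.068 ] r 0.0050 z 0.0853 ram-plug press mm [ 0.1 41.7]
```

View pics/w20c.png

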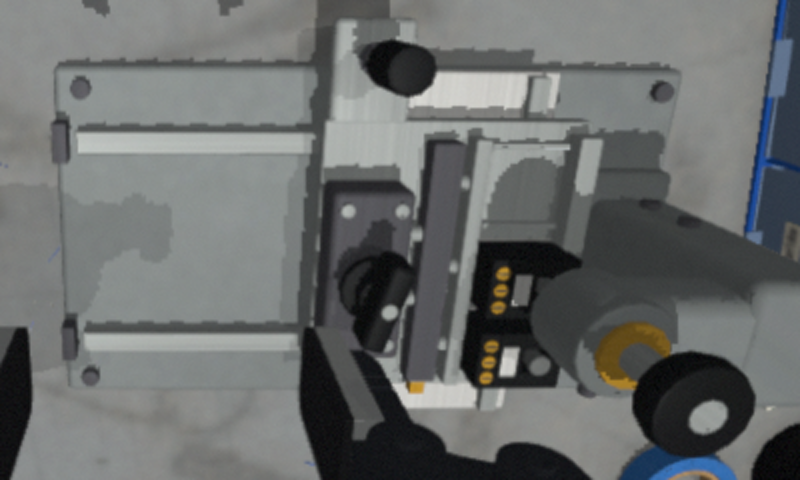

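Run:
```python
from h import *
im,d,p=snap('top','t3.png'); C=cloud(p,d)
m=(C[...,2]>.3)&(d>0)
P=C[m]
for x in np.arange(.2,.75,.05):
    q=P[(abs(P[:,0]-x)<.025)&(abs(P[:,1])<.35)]
    if len(q): print(round(x,2),len(q),np.round(np.percentile(q[:,2],[5,50,98]),3),np.round(np.percentile(q[:,1],[5,95]),2))
im,d,p=snap('scene','s2.png'); C=cloud(p,d); 
m=(C[...,0]>.3)&(C[...,0]<.9)&(C[...,1]>-.6)&(C[...,1]<.7)&(C[...,2]>.45); 
for (u,v) in [(150,25),(180,65),(100,60),(60,30),(310,60),(350,60),(330,40)]: print((u,v),np.round(C[v,u],3))
```

```text
0.2 934 [0.307 0.334 0.347] [-0.34 -0.29]
0.25 789 [0.302 0.324 0.343] [-0.35 -0.29]
0.3 1 [0.668 0.668 0.668] [0.01 0.01]
0.35 4226 [0.678 0.74  0.752] [0.01 0.11]
0.4 8056 [0.667 0.709 0.737] [0.01 0.1 ]
0.45 5480 [0.64  0.654 0.687] [0.01 0.1 ]
0.5 4401 [0.599 0.612 0.639] [0.01 0.1 ]
0.55 6841 [0.583 0.646 0.649] [-0.27  0.31]
0.6 28998 [0.646 0.648 0.649] [-0.27  0.32]
0.65 45419 [0.646 0.649 0.776] [-0.25  0.3 ]
0.7 14476 [0.647 0.693 0.75 ] [-0.27 -0.03]
(150, 25) [0.71  0.312 0.646]
(180, 65) [0.627 0.331 0.599]
(100, 60) [1.078 0.216 0.454]
(60, 30) [0.983 0.338 0.596]
(310, 60) [0.516 0.114 0.547]
(350, 60) [0.432 0.108 0.567]
(330, 40) [0.473 0.111 0.596]
```

View pics/s2.png

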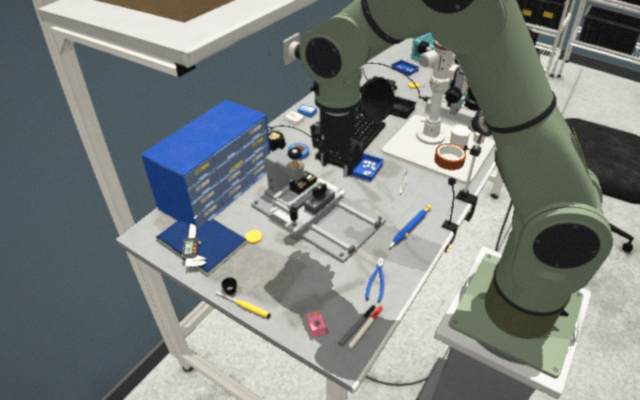

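View pics/t3.png

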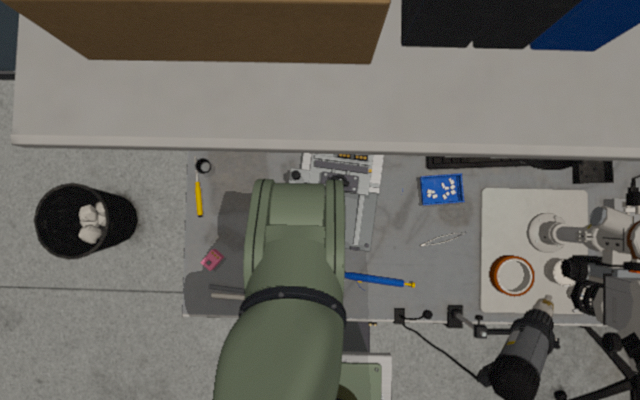

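```bash
cat >> h.py <<'E'
def Rlean(phi,a):
    h=np.array([np.cos(phi),np.sin(phi),0]); z=np.array([-np.sin(phi),np.cos(phi),0]); x=np.sin(a)*h-np.cos(a)*np.array([0,0,1.]); return np.c_[x,np.cross(z,x),z]
def planR(pos,Rt):
    s=env.get_state(); R=np.array(s['orientation']); d=R.T@(np.array(pos)-s['eef_pos'])
    w=Ro.from_matrix(R.T@Rt).as_rotvec()
    print('t',round(s['t'],2),'row',np.round(np.r_[d,w],4).tolist(),'n',max(np.linalg.norm(d)/.0625,np.degrees(np.linalg.norm(w))/10.7).round(2))
E
python3 - <<'E'
from h import *
planR([.5,-.01,.25],Rlean(np.radians(-6),0)); planR([.5,-.01,.25],Rlean(np.radians(-6),np.radians(38)))
E
```

```text
t 28.1 row [-0.0011, -0.0637, 0.0169, -1.5731, -0.002, 0.0006] n 8.42
t 28.1 row [-0.0011, -0.0637, 0.0169, -1.5092, -0.5219, -0.5182] n 8.99
```

```bash
python3 -m creep '[[0,-0.064,0.017,-1.5,0,0],[0,-0.064,0.017,-1.5,0,0],[0,-0.064,0.017,-1.5,0,0],[0,-0.064,0.017,-1.5,0,0],[0,-0.064,0.017,-1.5,0,0]]' 0 30
python3 - <<'E'
from h import *
st();planR([.5,-.01,.25],Rlean(np.radians(-6),np.radians(38)))
E
```

```text
t: 28.72
eef_pos: [0.5003, -0.0103, 0.2483]
orientation: [[-0.002, -0.741, 0.671], [-0.001, 0.671, 0.741], [-1.0, 0.0, -0.002]]
ft_force: [-0.1, 0.4, -0.0]
finger_gap: 0.0001
t 28.73 pos [ 0.5003 -0.0103  0.2483] yaw 47.83 xdown [-0.0015 -0.001  -1.    ] F [-0.1  0.4 -0. ] gap 0.0001
t 28.73 row [-0.0017, 0.0004, 0.0, -0.6073, -0.2108, -0.6417] n 4.86
```

```bash
python3 -m creep '[[0,0,0,-0.607,-0.211,-0.642],[0,0,0,-0.607,-0.211,-0.642],[0,0,0,-0.607,-0.211,-0.642],[0,0,0,-0.607,-0.211,-0.642],[0,0,0,-0.607,-0.211,-0.642]]'; python3 -m creep '[[0,0,0,0,0,0]]';  python3 - <<'E'
from nest import *
planR([.5,-.01,.25],Rlean(np.radians(-6),np.radians(38)));print(np.round(env.get_state()['joint_positions'],2)); im,d,p,C=look('w21'); print(np.round(np.linalg.inv(p['world_to_cam'])[:3,3],3))
E
```

```text
t: 29.35
eef_pos: [0.5185, -0.0065, 0.2992]
orientation: [[0.548, -0.83, 0.106], [-0.069, 0.082, 0.994], [-0.833, -0.552, -0.013]]
ft_force: [1.8, 0.7, 0.4]
finger_gap: -0.0002
t: 29.48
eef_pos: [0.5192, -0.0062, 0.3003]
orientation: [[0.55, -0.828, 0.105], [-0.068, 0.08, 0.994], [-0.832, -0.555, -0.013]]
ft_force: [-0.1, 0.3, -0.7]
finger_gap: 0.0
t 29.48 row [0.0315, 0.0435, -0.0051, 0.0073, -0.0102, -0.0754] n 0.86
[-0.34  0.38  0.31  2.19  0.55  0.    0.83]
t 29.48 pos [ 0.5192 -0.0062  0.3003] yaw 84.0 xdown [ 0.5504 -0.0684 -0.8321] F [-0.1  0.3 -0.7] gap 0.0
[0.374 0.009 0.376]
```

View pics/w21.png

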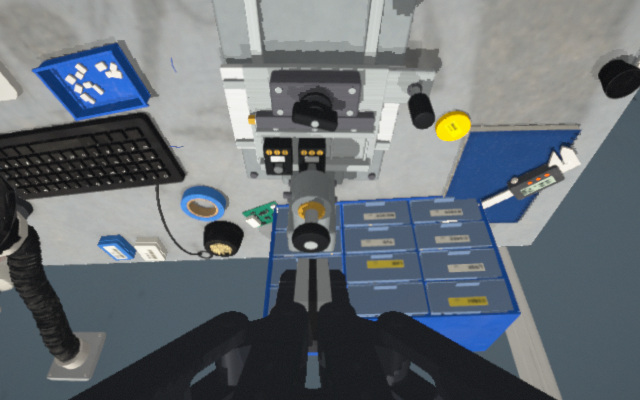

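Run:
```python
from nest import *
C=np.load('w21C.npy');P=C.reshape(-1,3)
h=P[(P[:,2]>.183)&(P[:,2]<.197)&(abs(P[:,0]-.67)<.035)&(abs(P[:,1]+.025)<.035)]
print(cv2.minEnclosingCircle(h[:,:2].astype(np.float32)),len(h),np.median(h[:,2]))
planR([.64,-.022,.24],Rlean(np.radians(-6),np.radians(30)))
```

```text
((0.6703975200653076, -0.025941738858819008), 0.019728239625692368) 712 0.1876043172223753
t 29.52 row [0.1169, -0.0692, -0.002, 0.0052, -0.0115, 0.0617] n 2.17
```

```bash
python3 -m creep '[[0.117,-0.069,-0.002,0.005,-0.011,0.06],[0.117,-0.069,-0.002,0.005,-0.011,0.06],[0.117,-0.069,-0.002,0.005,-0.011,0.06],[0.117,-0.069,-0.002,0.005,-0.011,0.06],[0.117,-0.069,-0.002,0.005,-0.011,0.06]]'
python3 - <<'E'
from nest import *
s=st();print(np.round(s['joint_positions'],2)); planR([.67,-.025,.2],Rlean(np.radians(-6),np.radians(30))); snap('scene','s3.png')
E
```

```text
t: 30.15
eef_pos: [0.6392, -0.0219, 0.2392]
orientation: [[0.497, -0.861, 0.105], [-0.053, 0.091, 0.994], [-0.866, -0.5, -0.0]]
ft_force: [-0.4, -0.1, 0.9]
finger_gap: -0.0001
t 30.15 pos [ 0.6392 -0.0219  0.2392] yaw 83.96 xdown [ 0.4975 -0.0528 -0.8659] F [-0.4 -0.1  0.9] gap -0.0001
[-0.04  0.63 -0.02  1.85  0.56  0.17  0.88]
t 30.15 row [0.0494, -0.0072, 0.0001, -0.0005, -0.0005, 0.0003] n 0.8
```

View pics/s3.png

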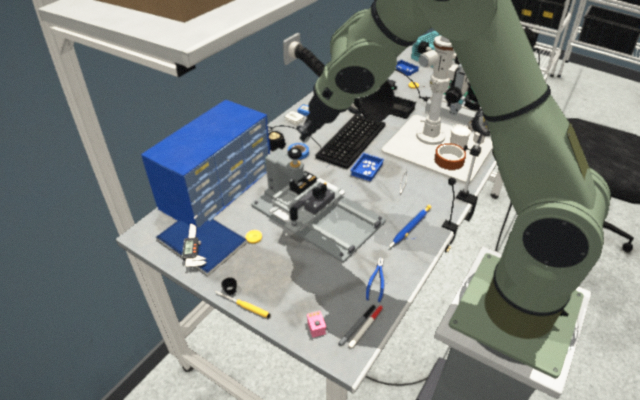

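```bash
python3 -m creep '[[0.049,-0.007,0,0,0,0],[0.049,-0.007,0,0,0,0],[0.049,-0.007,0,0,0,0]]'
python3 - <<'E'
from nest import *
s=st();print(np.round(s['joint_positions'],2)); R=s['orientation']; print('down1cm',np.round(R.T@[0,0,-.01],4)); im,d,p,C=look('w22')
planR([.67,-.025,.19],Rlean(np.radians(-6),np.radians(30)))
E
```

```text
t: 30.58
eef_pos: [0.6693, -0.0246, 0.2016]
orientation: [[0.499, -0.861, 0.104], [-0.052, 0.09, 0.995], [-0.865, -0.501, -0.0]]
ft_force: [0.8, 0.6, 0.7]
finger_gap: 0.0002
t 30.57 pos [ 0.6693 -0.0246  0.2016] yaw 84.0 xdown [ 0.4986 -0.0525 -0.8653] F [0.8 0.6 0.7] gap 0.0002
[-0.05  0.72  0.01  1.79  0.57  0.12  0.87]
down1cm [0.0087 0.005  0.    ]
t 30.57 pos [ 0.6693 -0.0246  0.2016] yaw 84.0 xdown [ 0.4986 -0.0525 -0.8653] F [0.8 0.6 0.7] gap 0.0002
t 30.62 row [0.0107, 0.0055, -0.0003, 0.0, -0.0, 0.0022] n 0.19
```

View pics/w22.png

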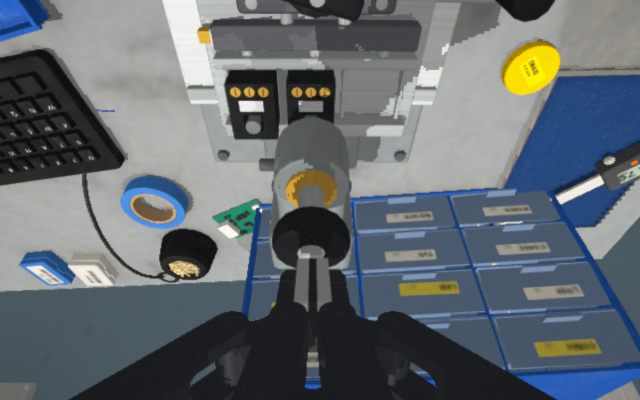

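```bash
python3 -m creep '[[0.0052,0.003,0,0,0,0],[0.0096,0.0055,0,0,0,0],[0.0122,0.007,0,0,0,0]]' ; python3 -m creep '[[0.0026,0.0015,0,0,0,0],[0.0026,0.0015,0,0,0,0]]'; python3 -m creep '[[0.0026,0.0015,0,0,0,0],[0.0026,0.0015,0,0,0,0]]'
```

```text
t: 31.0
eef_pos: [0.6695, -0.0246, 0.1878]
orientation: [[0.499, -0.86, 0.104], [-0.052, 0.09, 0.995], [-0.865, -0.502, -0.0]]
ft_force: [-0.9, -0.1, 2.3]
finger_gap: -0.0002
t: 31.25
eef_pos: [0.6695, -0.0246, 0.1848]
orientation: [[0.499, -0.86, 0.104], [-0.053, 0.09, 0.995], [-0.865, -0.502, -0.0]]
ft_force: [-1.7, 0.1, 4.1]
finger_gap: -0.0002
t: 31.5
eef_pos: [0.6695, -0.0246, 0.1818]
orientation: [[0.5, -0.86, 0.104], [-0.053, 0.09, 0.995], [-0.865, -0.502, -0.0]]
ft_force: [-2.7, 0.2, 5.6]
finger_gap: -0.0001
```

```bash
python3 -m creep '[[0.0026,0.0015,0,0,0,0],[0.0026,0.0015,0,0,0,0]]' ; python3 -m creep '[[0.0017,0.001,0,0,0,0],[0.0017,0.001,0,0,0,0]]'; python3 -m creep '[[0.0017,0.001,0,0,0,0],[0.0017,0.001,0,0,0,0]]'
```

```text
t: 31.75
eef_pos: [0.6696, -0.0246, 0.1791]
orientation: [[0.5, -0.86, 0.104], [-0.053, 0.09, 0.995], [-0.864, -0.503, -0.0]]
ft_force: [-4.6, 0.3, 7.4]
finger_gap: 0.0001
t: 32.0
eef_pos: [0.6698, -0.0246, 0.1783]
orientation: [[0.502, -0.859, 0.104], [-0.053, 0.09, 0.995], [-0.863, -0.505, 0.0]]
ft_force: [-14.1, 1.5, 23.3]
finger_gap: -0.0001
t: 32.25
eef_pos: [0.6699, -0.0246, 0.178]
orientation: [[0.504, -0.857, 0.105], [-0.053, 0.09, 0.995], [-0.862, -0.507, 0.0]]
ft_force: [-20.0, 2.6, 32.7]
finger_gap: -0.0
```

```bash
python3 -m creep '[[-0.0087,-0.005,0,0,0,0],[-0.02,-0.012,0,0,0,0],[-0.02,-0.012,0,0,0,0]]'
python3 - <<'E'
from nest import *
st(); planR([.54,-.01,.2],Rlean(np.radians(-6),np.radians(28)))
E
```

```text
t: 32.62
eef_pos: [0.6704, -0.0249, 0.202]
orientation: [[0.505, -0.857, 0.105], [-0.053, 0.091, 0.994], [-0.862, -0.508, 0.001]]
ft_force: [-0.3, 0.3, -0.1]
finger_gap: 0.0
t 32.62 pos [ 0.6704 -0.0249  0.202 ] yaw 83.97 xdown [ 0.5048 -0.0527 -0.8616] F [-0.3  0.3 -0.1] gap 0.0
t 32.62 row [-0.0649, 0.1141, 0.0011, -0.0007, 0.0004, 0.0437] n 2.1
```

```bash
python3 - <<'E'
from nest import *
planR([.555,-.012,.215],Rlean(np.radians(-6),np.radians(30)))
E
python3 -m creep '[[-0.07,0.09,0.0012,0,0,0.01],[-0.07,0.09,0.0012,0,0,0.01],[-0.07,0.09,0.0012,0,0,0.01]]' 0.085;  python3 - <<'E'
from nest import *
planR([.555,-.012,.17],Rlean(np.radians(-6),np.radians(30)))
E
```

```text
t 32.62 row [-0.0702, 0.0935, 0.0007, -0.0007, 0.0004, 0.0088] n 1.87
t: 33.0
eef_pos: [0.5641, -0.0107, 0.2295]
orientation: [[0.478, -0.872, 0.105], [-0.052, 0.092, 0.994], [-0.877, -0.481, -0.001]]
ft_force: [1.9, 0.2, -0.4]
finger_gap: 0.0545
t 33.0 row [0.0479, 0.0364, -0.0022, -0.0002, -0.0012, -0.0217] n 0.96
```

```bash
python3 -m creep '[[0.048,0.036,-0.002,0,0,-0.02],[0.048,0.036,-0.002,0,0,-0.02],[0.048,0.036,-0.002,0,0,-0.02],[0.048,0.036,-0.002,0,0,-0.02]]'
python3 - <<'E'
from nest import *
im,d,p,C=look('w23'); c=im[160:390,210:430]; cv2.imwrite('pics/w23c.png',cv2.resize(c,None,fx=3,fy=2.6,interpolation=cv2.INTER_CUBIC)[:,:,::-1])
E
```

```text
t: 33.5
eef_pos: [0.577, -0.0104, 0.1989]
orientation: [[0.448, -0.887, 0.108], [-0.055, 0.094, 0.994], [-0.892, -0.451, -0.007]]
ft_force: [0.5, 0.1, 0.4]
finger_gap: 0.0847
t 33.5 pos [ 0.577  -0.0104  0.1989] yaw 83.77 xdown [ 0.4482 -0.0549 -0.8923] F [0.5 0.1 0.4] gap 0.0847
```

View pics/w23.png

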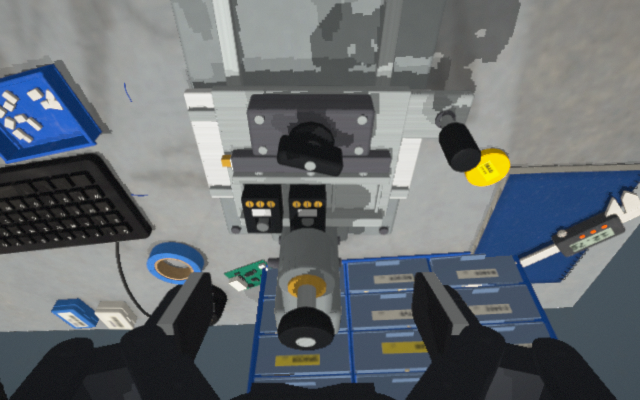

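View pics/w23c.png

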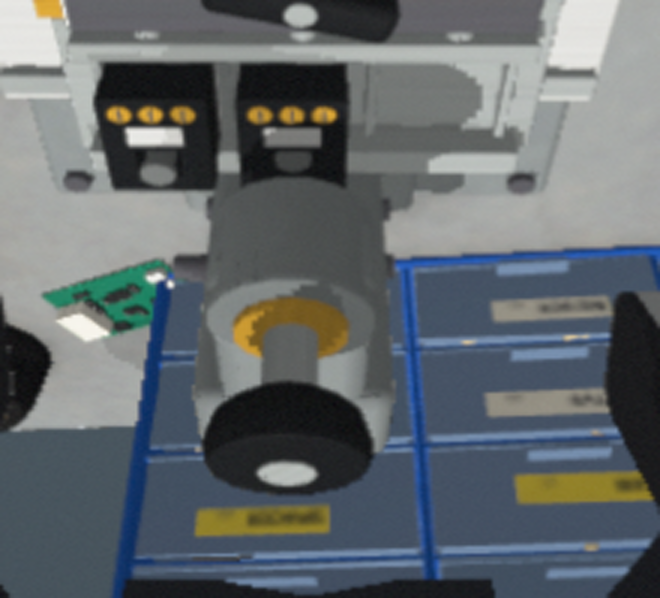

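Run:
```python
from nest import *
C=np.load('w23C.npy'); im=cv2.imread('pics/w23.png')
# px of right plug: crop (293,158)-> full
u=210+293/3; v=160+158/2.6; print(u,v)
for vv in range(int(v)-14,int(v)+10,1):
    print(vv,[int(round(C[vv,uu,2]*1000)) for uu in range(int(u)-12,int(u)+13,2)], 'L',[int(round(C[vv,uu,2]*1000)) for uu in range(250,276,3)])
```

```text
307.6666666666667 220.76923076923077
206 [82, 81, 82, 81, 81, 81, 82, 81, 81, 80, 80, 81, 81] L [81, 81, 81, 81, 82, 81, 81, 81, 82]
207 [82, 81, 82, 81, 80, 81, 81, 81, 81, 80, 81, 81, 81] L [81, 81, 80, 81, 80, 81, 81, 81, 80]
208 [81, 81, 81, 81, 81, 81, 82, 81, 81, 81, 80, 81, 81] L [82, 81, 81, 81, 82, 81, 81, 81, 81]
209 [81, 81, 81, 81, 81, 82, 81, 81, 82, 82, 80, 81, 81] L [81, 81, 81, 80, 82, 81, 81, 81, 81]
210 [80, 80, 80, 80, 82, 81, 80, 81, 82, 82, 81, 80, 82] L [80, 81, 81, 81, 81, 81, 82, 81, 81]
211 [81, 81, 80, 80, 81, 80, 81, 81, 82, 81, 81, 80, 82] L [80, 81, 81, 81, 82, 80, 80, 80, 80]
212 [81, 82, 80, 81, 82, 80, 81, 81, 82, 81, 80, 81, 81] L [80, 81, 81, 80, 81, 81, 81, 81, 80]
213 [81, 81, 81, 80, 81, 82, 81, 81, 81, 81, 82, 80, 81] L [81, 81, 80, 80, 82, 80, 81, 81, 81]
214 [81, 80, 80, 81, 81, 81, 81, 80, 81, 81, 81, 80, 81] L [80, 81, 81, 81, 81, 82, 81, 80, 81]
215 [81, 81, 81, 81, 80, 81, 81, 81, 81, 81, 81, 80, 80] L [81, 80, 80, 81, 81, 82, 80, 81, 81]
216 [80, 81, 80, 81, 80, 81, 81, 81, 82, 80, 81, 80, 81] L [80, 80, 80, 80, 80, 81, 81, 80, 79]
217 [80
[... 552 characters left out ...]
84, 84, 79, 80, 81]
223 [82, 81, 80, 73, 79, 78, 79, 80, 79, 79, 81, 81, 80] L [80, 79, 79, 85, 85, 85, 83, 81, 81]
224 [81, 80, 81, 76, 80, 80, 79, 79, 80, 75, 80, 81, 81] L [80, 80, 79, 85, 85, 85, 83, 80, 80]
225 [81, 81, 80, 76, 75, 79, 79, 79, 80, 77, 79, 81, 80] L [80, 81, 79, 86, 85, 85, 85, 80, 79]
226 [81, 80, 81, 78, 78, 78, 79, 78, 77, 77, 80, 81, 82] L [80, 291, 80, 84, 85, 84, 84, 80, 80]
227 [81, 81, 79, 78, 79, 79, 78, 79, 79, 78, 81, 81, 81] L [80, 80, 79, 85, 86, 85, 84, 79, 80]
228 [81, 81, 81, 79, 80, 81, 80, 80, 80, 81, 80, 81, 80] L [80, 80, 81, 85, 85, 85, 84, 80, 80]
229 [81, 80, 80, 106, 106, 106, 106, 106, 106, 106, 105, 81, 81] L [81, 80, 80, 85, 85, 85, 80, 80, 80]
```

Run:
```python
from nest import *
planR([.53,.06,.24],Rdown(np.radians(-6.15)))
```

```text
t 33.55 row [-0.0616, 0.0298, 0.0646, 1.5396, 0.3619, 0.3727] n 8.7
```

```bash
python3 -m creep '[[-0.06,0.03,0.065,0.2,0.05,0.05],[-0.06,0.03,0.065,1.54,0.362,0.373],[-0.06,0.03,0.065,1.54,0.362,0.373],[-0.06,0.03,0.065,1.54,0.362,0.373],[-0.06,0.03,0.065,1.54,0.362,0.373]]' 0.06
python3 - <<'E'
from nest import *
st();planR([.53,.06,.24],Rdown(np.radians(-6.15)))
E
```

```text
t: 34.17
eef_pos: [0.5311, 0.0604, 0.2381]
orientation: [[0.192, -0.539, 0.82], [-0.124, 0.816, 0.565], [-0.974, -0.21, 0.09]]
ft_force: [-0.1, 0.3, -0.4]
finger_gap: 0.06
t 34.17 pos [0.5311 0.0604 0.2381] yaw 34.54 xdown [ 0.1921 -0.124  -0.9735] F [-0.1  0.3 -0.4] gap 0.06
t 34.17 row [-0.002, -0.0002, -0.001, 0.6975, 0.1613, 0.1716] n 3.94
```

```bash
python3 -m creep '[[0,0,0,0.7,0.161,0.172],[0,0,0,0.7,0.161,0.172],[0,0,0,0.7,0.161,0.172],[0,0,0,0.7,0.161,0.172],[0,0,0,0.7,0.161,0.172]]' 0.06; python3 tabm.py w24; python3 rp.py w24
python3 - <<'E'
from nest import *
planR([.596,.0902,.12],Rdown(np.radians(-6.15)))
E
```

```text
t: 34.8
eef_pos: [0.5316, 0.0593, 0.2373]
orientation: [[0.0, 0.111, 0.994], [-0.002, 0.994, -0.111], [-1.0, -0.002, 0.0]]
ft_force: [0.7, 0.0, 0.3]
finger_gap: 0.0602
t 34.8 pos [0.5316 0.0593 0.2373] yaw -6.35 xdown [ 0.     -0.0019 -1.    ] F [0.7 0.  0.3] gap 0.0602
handle (array([0.5962, 0.0894]), 0.0111, 594)
head [ 0.6715 -0.0259] 0.0199 1828 0.18796877148812202
plug? px [462. 296.] n 84 c [ 0.6667 -0.0675] r 0.0060 z 0.0854 ram-plug press mm [ 0.3 41.9]
t 34.85 row [0.1174, 0.0373, 0.061, 0.0005, 0.0007, 0.0018] n 2.2
```

View pics/w24.png

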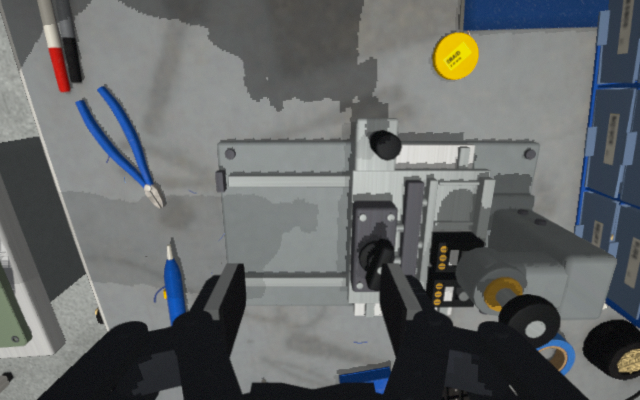

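```bash
python3 -m creep '[[0.03,0.037,0.061,0,0,0],[0.117,0.037,0.061,0,0,0],[0.117,0.037,0.061,0,0,0],[0.117,0.037,0.061,0,0,0]]'
python3 - <<'E'
from nest import *
planR([.596,.0902,.07],Rdown(np.radians(-6.15)))
E
```

```text
t: 35.35
eef_pos: [0.5951, 0.0901, 0.1187]
orientation: [[-0.002, 0.103, 0.995], [-0.004, 0.995, -0.103], [-1.0, -0.004, -0.002]]
ft_force: [-0.5, 0.1, 0.9]
finger_gap: 0.0599
t 35.35 row [0.0487, 0.0004, 0.001, 0.004, -0.0018, 0.0038] n 0.78
```

```bash
python3 -m creep '[[0.03,0,0.001,0.004,-0.002,0.004],[0.0485,0,0.001,0.004,-0.002,0.004],[0.0485,0,0.001,0.004,-0.002,0.004]]';  python3 -m creep '[[0,0,0,0,0,0],[0,0,0,0,0,0],[0,0,0,0,0,0],[0,0,0,0,0,0]]' 0.0 40
python3 - <<'E'
from nest import *
s=st(); t=np.array(s['eef_pos'][:2])+R2@np.array([.0003,.0419]); print(t); plan([t[0],t[1],s['eef_pos'][2]])
E
```

```text
t: 35.72
eef_pos: [0.5958, 0.0898, 0.0703]
orientation: [[-0.0, 0.106, 0.994], [-0.0, 0.994, -0.106], [-1.0, -0.0, -0.0]]
ft_force: [-0.1, -0.0, 0.0]
finger_gap: 0.0601
t: 36.22
eef_pos: [0.5963, 0.0898, 0.0713]
orientation: [[0.001, 0.106, 0.994], [0.0, 0.994, -0.106], [-1.0, 0.0, 0.001]]
ft_force: [-1.5, 1.4, 7.5]
finger_gap: 0.021
t 36.23 pos [0.5963 0.0898 0.0713] yaw -6.09 xdown [ 0.0013  0.     -1.    ] F [-1.5  1.4  7.5] gap 0.021
[0.60107275 0.13144712]
t 36.23 row [0.0, 0.0419, 0.0003, 0.0, 0.0, 0.0] n 0.67
```

```bash
python3 -m creep '[[0,0.012,0.0003,0,0,0],[0,0.03,0.0003,0,0,0],[0,0.0415,0.0003,0,0,0],[0,0.0419,0.0003,0,0,0],[0,0.0419,0.0003,0,0,0]]';  python3 - <<'E'
from nest import *
st(); plan([.6011,.1314,.0713])
E
```

```text
t: 36.85
eef_pos: [0.6009, 0.1315, 0.0715]
orientation: [[0.001, 0.106, 0.994], [0.0, 0.994, -0.106], [-1.0, 0.001, 0.001]]
ft_force: [-1.2, 2.6, -1.1]
finger_gap: 0.0209
t 36.85 pos [0.6009 0.1315 0.0715] yaw -6.08 xdown [ 1.2e-03  4.0e-04 -1.0e+00] F [-1.2  2.6 -1.1] gap 0.0209
t 36.85 row [0.0002, -0.0, 0.0002, 0.0, 0.0, 0.0] n 0.0
```

```bash
python3 -m creep '[[0,0,0,0,0,0],[0,0,0,0,0,0],[0,0,0,0,0,0],[-0.04,0,0,0,0,0],[-0.09,0,0,0,0,0]]' 0.05
python3 - <<'E'
from nest import *
planR([.53,.06,.24],Rdown(np.radians(-6.15)))
E
```

```text
t: 37.48
eef_pos: [0.6004, 0.1312, 0.1621]
orientation: [[-0.0, 0.106, 0.994], [-0.0, 0.994, -0.106], [-1.0, -0.0, -0.0]]
ft_force: [0.5, 0.1, -0.4]
finger_gap: 0.0499
t 37.48 row [-0.0779, -0.0783, -0.0625, 0.001, -0.0002, 0.0003] n 2.03
```

```bash
python3 -m creep '[[-0.078,-0.078,-0.0625,0,0,0],[-0.078,-0.078,-0.0625,0,0,0],[-0.078,-0.078,-0.0625,0,0,0],[-0.078,-0.078,-0.0625,0,0,0]]' 0.06; sed -i 's/^HX=.*/HX=(.60,.13)/' nest.py; python3 tabm.py w25; python3 rp.py w25;  python3 - <<'E'
from nest import *
C=np.load('w25C.npy'); 
m=((C[...,2]>.077)&(C[...,2]<.0815))
planR([.5,-.01,.25],Rlean(np.radians(-6),0))
E
```

```text
t: 37.98
eef_pos: [0.5302, 0.0607, 0.24]
orientation: [[0.0, 0.106, 0.994], [0.0, 0.994, -0.106], [-1.0, 0.0, -0.0]]
ft_force: [0.7, 0.8, -0.8]
finger_gap: 0.0599
t 37.98 pos [0.5302 0.0607 0.24  ] yaw -6.08 xdown [ 0.e+00  3.e-04 -1.e+00] F [ 0.7  0.8 -0.8] gap 0.0599
yellow comp [407. 272.] 35 world [ 0.6184 -0.0477  0.0588] ext press mm [6.7 5.6 2.9]
handle (array([0.6007, 0.1311]), 0.0112, 673)
head [ 0.6719 -0.0262] 0.02 1757 0.18796971404700527
t 38.02 row [-0.0105, -0.0738, -0.0226, -1.5716, -0.0008, -0.0006] n 8.42
```

View pics/w25.png

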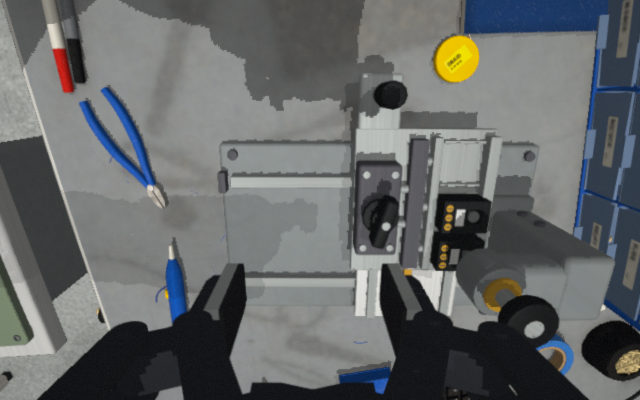

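```bash
python3 -m creep '[[-0.01,-0.074,-0.0226,-1.5,0,0],[-0.01,-0.074,-0.0226,-1.5,0,0],[-0.01,-0.074,-0.0226,-1.5,0,0],[-0.01,-0.074,-0.0226,-1.5,0,0],[-0.01,-0.074,-0.0226,-1.5,0,0]]' 0 30
python3 - <<'E'
from h import *
planR([.54,-.01,.28],Rlean(np.radians(-6),np.radians(30)))
E
```

```text
t: 38.65
eef_pos: [0.5003, -0.0096, 0.2484]
orientation: [[-0.002, -0.743, 0.669], [0.0, 0.669, 0.743], [-1.0, 0.002, -0.001]]
ft_force: [-0.6, 0.6, -0.2]
finger_gap: -0.0002
t 38.65 row [-0.0317, -0.0297, 0.0262, -0.6132, -0.1652, -0.508] n 4.35
```

```bash
python3 -m creep '[[-0.03,-0.03,0.026,-0.613,-0.165,-0.508],[-0.03,-0.03,0.026,-0.613,-0.165,-0.508],[-0.03,-0.03,0.026,-0.613,-0.165,-0.508],[-0.03,-0.03,0.026,-0.613,-0.165,-0.508],[-0.03,-0.03,0.026,-0.613,-0.165,-0.508]]'
python3 - <<'E'
from h import *
planR([.65,-.022,.23],Rlean(np.radians(-6),np.radians(30)))
E
```

```text
t: 39.28
eef_pos: [0.5397, -0.0095, 0.2774]
orientation: [[0.498, -0.861, 0.101], [-0.051, 0.087, 0.995], [-0.866, -0.5, -0.001]]
ft_force: [0.7, -0.1, -0.4]
finger_gap: -0.0004
t 39.27 row [0.0966, -0.0724, -0.0013, 0.0038, 0.0013, 0.0005] n 1.93
```

```bash
python3 -m creep '[[0.097,-0.072,-0.0013,0,0,0],[0.097,-0.072,-0.0013,0,0,0],[0.097,-0.072,-0.0013,0,0,0],[0.097,-0.072,-0.0013,0,0,0]]'
python3 - <<'E'
from h import *
planR([.67,-.025,.2],Rlean(np.radians(-6),np.radians(30)))
E
```

```text
t: 39.78
eef_pos: [0.6495, -0.0215, 0.2285]
orientation: [[0.496, -0.862, 0.1], [-0.051, 0.086, 0.995], [-0.867, -0.499, -0.001]]
ft_force: [-0.0, -0.1, 0.3]
finger_gap: -0.0004
t 39.77 row [0.0351, -0.0037, -0.0014, 0.0041, 0.0015, -0.0012] n 0.56
```

```bash
python3 -m creep '[[0.035,-0.0037,-0.0014,0.004,0,0],[0.035,-0.0037,-0.0014,0.004,0,0],[0.035,-0.0037,-0.0014,0.004,0,0]]'
python3 - <<'E'
from nest import *
im,d,p,C=look('w26')
planR([.67,-.025,.189],Rlean(np.radians(-6),np.radians(30)))
E
```

```text
t: 40.15
eef_pos: [0.6695, -0.0246, 0.2008]
orientation: [[0.497, -0.862, 0.103], [-0.05, 0.09, 0.995], [-0.866, -0.499, 0.001]]
ft_force: [0.0, 0.7, -0.2]
finger_gap: -0.0002
t 40.15 pos [ 0.6695 -0.0246  0.2008] yaw 84.07 xdown [ 0.4968 -0.0505 -0.8664] F [ 0.   0.7 -0.2] gap -0.0002
t 40.2 row [0.0107, 0.0057, -0.0003, 0.0003, 0.0018, -0.0003] n 0.19
```

View pics/w26.png

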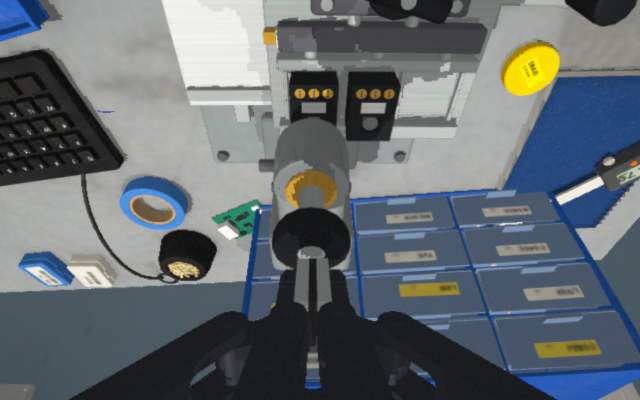

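```bash
python3 -m creep '[[0.0052,0.003,0,0,0,0],[0.0096,0.0055,0,0,0,0],[0.0122,0.007,0,0,0,0]]' ; python3 -m creep '[[0.0026,0.0015,0,0,0,0],[0.0052,0.003,0,0,0,0],[0.0052,0.003,0,0,0,0]]'; python3 -m creep '[[0.0026,0.0015,0,0,0,0],[0.0026,0.0015,0,0,0,0]]';python3 -m creep '[[0.0017,0.001,0,0,0,0],[0.0017,0.001,0,0,0,0]]';python3 -m creep '[[0.0012,0.0007,0,0,0,0],[0.0012,0.0007,0,0,0,0]]'
```

```text
t: 40.58
eef_pos: [0.6696, -0.0245, 0.1868]
orientation: [[0.497, -0.861, 0.103], [-0.05, 0.09, 0.995], [-0.866, -0.5, 0.001]]
ft_force: [-1.6, 0.4, 2.3]
finger_gap: 0.0003
t: 40.95
eef_pos: [0.6697, -0.0245, 0.1809]
orientation: [[0.498, -0.861, 0.103], [-0.05, 0.09, 0.995], [-0.866, -0.5, 0.001]]
ft_force: [-1.7, -0.1, 5.3]
finger_gap: -0.0001
t: 41.2
eef_pos: [0.6699, -0.0246, 0.1786]
orientation: [[0.499, -0.861, 0.103], [-0.05, 0.09, 0.995], [-0.865, -0.501, 0.002]]
ft_force: [-9.0, 1.4, 14.7]
finger_gap: -0.0001
t: 41.45
eef_pos: [0.67, -0.0246, 0.1781]
orientation: [[0.5, -0.86, 0.103], [-0.05, 0.09, 0.995], [-0.864, -0.503, 0.002]]
ft_force: [-17.1, 2.5, 28.1]
finger_gap: -0.0001
t: 41.7
eef_pos: [0.6701, -0.0246, 0.1782]
orientation: [[0.502, -0.859, 0.103], [-0.05, 0.09, 0.995], [-0.863, -0.504, 0.002]]
ft_force: [-17.1, 2.9, 28.4]
finger_gap: -0.0
```

```bash
python3 -m creep '[[-0.0087,-0.005,0,0,0,0],[-0.02,-0.012,0,0,0,0],[-0.02,-0.012,0,0,0,0]]' ; python3 -m creep '[[-0.07,0.09,0.0012,0,0,0.01],[-0.07,0.09,0.0012,0,0,0.01],[-0.07,0.09,0.0012,0,0,0.01],[-0.07,0.09,0.0012,0,0,0.01]]' 0.085;  python3 - <<'E'
from nest import *
planR([.575,-.011,.2],Rlean(np.radians(-6),np.radians(27)))
E
```

```text
t: 42.08
eef_pos: [0.6707, -0.0248, 0.2025]
orientation: [[0.503, -0.858, 0.104], [-0.05, 0.091, 0.995], [-0.863, -0.506, 0.002]]
ft_force: [0.5, -0.2, -0.4]
finger_gap: -0.0003
t: 42.58
eef_pos: [0.5651, -0.0112, 0.2287]
orientation: [[0.478, -0.872, 0.104], [-0.049, 0.092, 0.995], [-0.877, -0.481, 0.001]]
ft_force: [-0.4, -0.3, -0.9]
finger_gap: 0.0723
t 42.58 row [0.0299, 0.0052, 0.0013, -0.0001, 0.0008, 0.0302] n 0.49
```

```bash
python3 -m creep '[[0.03,0.005,0.0013,0,0,0.03],[0.03,0.005,0.0013,0,0,0.03],[0.03,0.005,0.0013,0,0,0.03]]';  python3 - <<'E'
from nest import *
im,d,p,C=look('w27'); c=im[160:280,210:430]; cv2.imwrite('pics/w27c.png',cv2.resize(c,None,fx=3.6,fy=3.6,interpolation=cv2.INTER_CUBIC)[:,:,::-1])
np.save('w27im.npy',im)
E
```

```text
t: 42.95
eef_pos: [0.5757, -0.0111, 0.2014]
orientation: [[0.45, -0.887, 0.105], [-0.047, 0.093, 0.995], [-0.892, -0.453, 0.0]]
ft_force: [0.7, -0.2, -0.5]
finger_gap: 0.0851
t 42.95 pos [ 0.5757 -0.0111  0.2014] yaw 84.0 xdown [ 0.4501 -0.047  -0.8918] F [ 0.7 -0.2 -0.5] gap 0.0851
```

View pics/w27c.png

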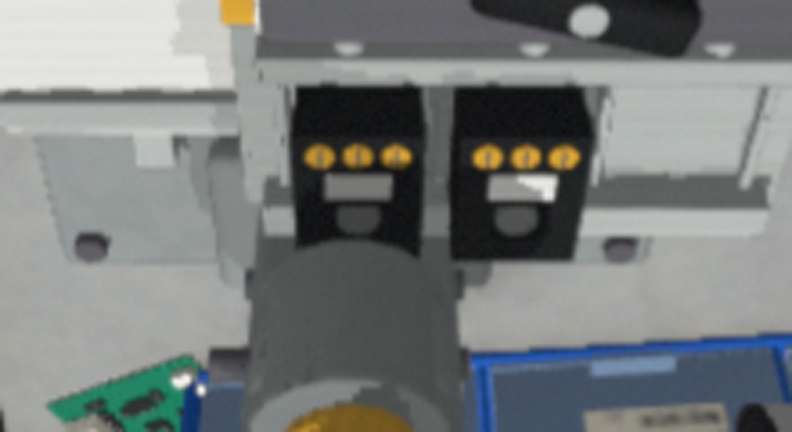

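```bash
python3 - <<'E'
from nest import *
planR([.55,.09,.22],Rdown(np.radians(-6.15)))
E
python3 -m creep '[[-0.06,0.03,0.09,0.2,0.05,0.05],[-0.0626,0.0248,0.0983,1.54,0.362,0.373],[-0.0626,0.0248,0.0983,1.54,0.362,0.373],[-0.0626,0.0248,0.0983,1.54,0.362,0.373],[-0.0626,0.0248,0.0983,1.54,0.362,0.373]]' 0.06
python3 - <<'E'
from nest import *
st();planR([.55,.09,.22],Rdown(np.radians(-6.15)))
E
```

```text
t 43.0 row [-0.0327, 0.024, 0.0978, 1.5417, 0.3696, 0.3678] n 8.71
t: 43.62
eef_pos: [0.5354, 0.0939, 0.2474]
orientation: [[0.232, -0.643, 0.73], [-0.121, 0.725, 0.678], [-0.965, -0.246, 0.091]]
ft_force: [-0.4, -0.9, -0.5]
finger_gap: 0.0597
t 43.62 pos [0.5354 0.0939 0.2474] yaw 42.89 xdown [ 0.2324 -0.1213 -0.965 ] F [-0.4 -0.9 -0.5] gap 0.0597
t 43.62 row [0.0303, -0.0055, 0.0056, 0.8394, 0.1912, 0.1953] n 4.73
```

```bash
python3 -m creep '[[0.03,-0.0055,0.0056,0.84,0.191,0.195],[0.03,-0.0055,0.0056,0.84,0.191,0.195],[0.03,-0.0055,0.0056,0.84,0.191,0.195],[0.03,-0.0055,0.0056,0.84,0.191,0.195],[0.03,-0.0055,0.0056,0.84,0.191,0.195]]' 0.06; python3 tabm.py w28
python3 - <<'E'
from nest import *
planR([.6005,.1315,.12],Rdown(np.radians(-6.15)))
E
```

```text
t: 44.25
eef_pos: [0.5499, 0.0901, 0.2209]
orientation: [[0.0, 0.113, 0.994], [0.002, 0.994, -0.113], [-1.0, 0.002, -0.0]]
ft_force: [-1.1, 1.0, -0.6]
finger_gap: 0.0596
t 44.25 pos [0.5499 0.0901 0.2209] yaw -6.48 xdown [ 1.0e-04  1.5e-03 -1.0e+00] F [-1.1  1.  -0.6] gap 0.0596
handle (array([0.6013, 0.1308]), 0.0111, 682)
t 44.3 row [0.1009, 0.0476, 0.0451, -0.0129, -0.0012, -0.0024] n 1.93
```

```bash
python3 -m creep '[[0.04,0.047,0.045,-0.01,0,0],[0.1,0.047,0.045,-0.01,0,0],[0.1,0.047,0.045,-0.01,0,0],[0.1,0.047,0.045,-0.01,0,0]]'
python3 - <<'E'
from nest import *
planR([.6005,.1315,.07],Rdown(np.radians(-6.15)))
E
```

```text
t: 44.8
eef_pos: [0.6005, 0.1303, 0.1231]
orientation: [[0.001, 0.11, 0.994], [0.002, 0.994, -0.11], [-1.0, 0.002, 0.001]]
ft_force: [0.5, 0.6, 2.0]
finger_gap: 0.0599
t 44.8 row [0.0531, 0.0011, -0.0002, -0.0026, 0.0006, -0.0021] n 0.85
```

```bash
python3 -m creep '[[0.03,0.001,0,0,0,0],[0.053,0.001,0,0,0,0],[0.053,0.001,0,0,0,0]]';  python3 -m creep '[[0,0,0,0,0,0],[0,0,0,0,0,0],[0,0,0,0,0,0],[0,0,0,0,0,0]]' 0.0 50
python3 - <<'E'
from nest import *
s=st(); e=np.array(s['eef_pos']); 
t=e[:2]+R2@np.array([0,-.0419]); plan([t[0],t[1],e[2]])
t=e[:2]+R2@np.array([-.125,-.0419]); plan([t[0],t[1],e[2]])
E
```

```text
t: 45.18
eef_pos: [0.6009, 0.1311, 0.0717]
orientation: [[0.002, 0.11, 0.994], [0.002, 0.994, -0.11], [-1.0, 0.002, 0.002]]
ft_force: [0.4, -0.6, 0.5]
finger_gap: 0.0601
t: 45.68
eef_pos: [0.6016, 0.1312, 0.0733]
orientation: [[0.004, 0.109, 0.994], [0.003, 0.994, -0.109], [-1.0, 0.003, 0.004]]
ft_force: [-2.5, 0.6, 14.0]
finger_gap: 0.021
t 45.67 pos [0.6016 0.1312 0.0733] yaw -6.28 xdown [ 0.004   0.0026 -1.    ] F [-2.5  0.6 14. ] gap 0.021
t 45.67 row [-0.0001, -0.0419, 0.0001, 0.0, 0.0, 0.0] n 0.67
t 45.67 row [-0.0006, -0.0422, -0.1249, 0.0, 0.0, 0.0] n 2.11
```

```bash
python3 -m creep '[[0,-0.014,-0.025,0,0,0],[0,-0.028,-0.06,0,0,0],[0,-0.042,-0.095,0,0,0],[0,-0.042,-0.12,0,0,0],[0,-0.042,-0.122,0,0,0]]'; python3 -m creep '[[0,0,-0.004,0,0,0],[0,0,-0.004,0,0,0]]'; python3 -m creep '[[0,0,-0.004,0,0,0],[0,0,-0.004,0,0,0]]'
```

```text
t: 46.3
eef_pos: [0.4746, 0.1029, 0.0735]
orientation: [[0.003, 0.11, 0.994], [0.003, 0.994, -0.11], [-1.0, 0.004, 0.003]]
ft_force: [-1.4, -2.5, 1.7]
finger_gap: 0.0205
t: 46.55
eef_pos: [0.4704, 0.1034, 0.0735]
orientation: [[0.003, 0.11, 0.994], [0.004, 0.994, -0.11], [-1.0, 0.004, 0.003]]
ft_force: [-1.8, -0.9, -0.9]
finger_gap: 0.0204
t: 46.8
eef_pos: [0.4662, 0.1038, 0.0735]
orientation: [[0.003, 0.11, 0.994], [0.004, 0.994, -0.11], [-1.0, 0.004, 0.002]]
ft_force: [-2.2, -0.2, -1.7]
finger_gap: 0.0206
```

```bash
for i in 1 2 3; do python3 -m creep '[[0,0,-0.003,0,0,0],[0,0,-0.003,0,0,0]]' | egrep 'pos|force'; done
```

```text
eef_pos: [0.4646, 0.104, 0.0736]
ft_force: [11.5, -2.1, -11.2]
eef_pos: [0.4645, 0.1039, 0.0737]
ft_force: [23.2, -1.6, -20.5]
eef_pos: [0.4645, 0.1038, 0.0738]
ft_force: [25.6, -1.5, -23.5]
```

```bash
python3 -m creep '[[0,0,-0.0005,0,0,0],[0,0,-0.0005,0,0,0],[0,0,-0.0005,0,0,0]]' 0.05;  python3 -m creep '[[0,0,0,0,0,0],[-0.03,0,0,0,0,0],[-0.1,0,0,0,0,0],[-0.1,0,0,0,0,0]]' 0.05
python3 - <<'E'
from nest import *
planR([.47,.06,.27],Rdown(np.radians(-6.15)))
E
```

```text
t: 47.92
eef_pos: [0.4638, 0.104, 0.0738]
orientation: [[0.017, 0.11, 0.994], [-0.0, 0.994, -0.11], [-1.0, 0.002, 0.017]]
ft_force: [-0.6, -0.6, -0.8]
finger_gap: 0.0497
t: 48.42
eef_pos: [0.4627, 0.104, 0.1766]
orientation: [[0.021, 0.11, 0.994], [0.001, 0.994, -0.11], [-1.0, 0.003, 0.021]]
ft_force: [-0.4, 1.3, -0.9]
finger_gap: 0.05
t 48.42 row [-0.0933, -0.0427, 0.014, -0.0029, 0.0208, -0.0029] n 1.66
```

```bash
python3 -m creep '[[-0.093,-0.043,0.014,0,0.02,0],[-0.093,-0.043,0.014,0,0.02,0],[-0.093,-0.043,0.014,0,0.02,0],[-0.093,-0.043,0.014,0,0.02,0]]' 0.085; sed -i 's/^HX=.*/HX=(.465,.103)/' nest.py; python3 tabm.py w29;  python3 - <<'E'
from nest import *
im=cv2.imread('pics/w29.png'); cv2.imwrite('pics/w29c.png',cv2.resize(im[110:340,220:500],None,fx=2.6,fy=2.6,interpolation=cv2.INTER_CUBIC))
C=np.load('w29C.npy')
m=((C[...,2]>.0825)&(C[...,2]<.0895)&(C[...,0]>.5)&(C[...,0]<.6)&(abs(C[...,1]+.03)<.06)); print('proud pts',m.sum())
E
```

```text
t: 48.92
eef_pos: [0.4696, 0.0602, 0.2689]
orientation: [[0.0, 0.11, 0.994], [0.003, 0.994, -0.11], [-1.0, 0.003, -0.0]]
ft_force: [-0.2, 1.0, -0.4]
finger_gap: 0.0852
t 48.92 pos [0.4696 0.0602 0.2689] yaw -6.29 xdown [ 0.      0.0034 -1.    ] F [-0.2  1.  -0.4] gap 0.0852
yellow comp [337. 287.] 27 world [ 0.4834 -0.0754  0.0586] ext press mm [5.8 5.9 1.9]
handle (array([0.4653, 0.1035]), 0.0109, 473)
proud pts 6
```

View pics/w29c.png

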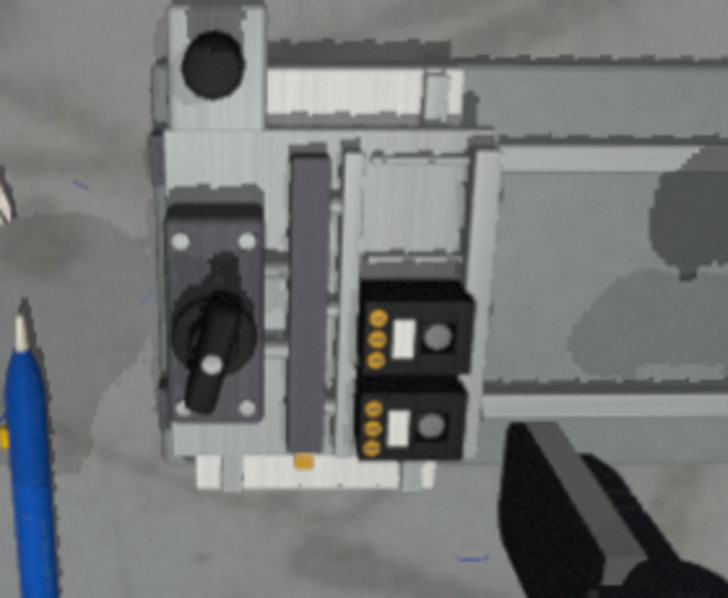

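```bash
python3 - <<'E'
from nest import *
planR([.525,.0975,.13],Rdown(np.radians(-6.15)))
E
python3 -m creep '[[0.07,0.044,0.05,0,0,0],[0.139,0.044,0.05,0,0,0],[0.139,0.044,0.05,0,0,0],[0.139,0.044,0.05,0,0,0]]' 0 30
python3 - <<'E'
from nest import *
planR([.525,.097,.08],Rdown(np.radians(-6.15)))
E
```

```text
t 48.98 row [0.1388, 0.0427, 0.0511, -0.0024, -0.0007, -0.003] n 2.46
t: 49.48
eef_pos: [0.5228, 0.0991, 0.1275]
orientation: [[-0.005, 0.109, 0.994], [0.002, 0.994, -0.109], [-1.0, 0.001, -0.005]]
ft_force: [0.0, -0.8, 0.8]
finger_gap: 0.0121
t 49.48 row [0.0475, -0.0019, 0.0026, -0.002, -0.0051, -0.0014] n 0.76
```

```bash
python3 -m creep '[[0.025,-0.002,0.0026,0,-0.005,0],[0.0475,-0.002,0.0026,0,-0.005,0],[0.0475,-0.002,0.0026,0,-0.005,0]]' | egrep 'pos|force'; python3 -m creep '[[0,0,-0.012,0,0,0],[0,0,-0.022,0,0,0],[0,0,-0.025,0,0,0]]'| egrep 'pos|force'; for i in 1 2; do python3 -m creep '[[0,0,-0.003,0,0,0],[0,0,-0.003,0,0,0]]' | egrep 'pos|force'; done
```

```text
eef_pos: [0.5246, 0.0968, 0.0804]
ft_force: [-0.6, 0.2, 0.7]
eef_pos: [0.4996, 0.0998, 0.0813]
ft_force: [0.1, -0.2, -0.6]
eef_pos: [0.4967, 0.1002, 0.0816]
ft_force: [0.3, -0.4, 0.1]
eef_pos: [0.4936, 0.1005, 0.0815]
ft_force: [0.1, 0.1, -0.5]
```

```bash
for i in 1 2 3; do python3 -m creep '[[0,0,-0.002,0,0,0],[0,0,-0.002,0,0,0]]' | egrep 'pos|force'; done
```

```text
eef_pos: [0.4915, 0.1007, 0.0815]
ft_force: [0.1, -0.2, -0.3]
eef_pos: [0.4894, 0.101, 0.0815]
ft_force: [0.1, -0.8, -0.4]
eef_pos: [0.4888, 0.101, 0.0817]
ft_force: [10.3, 0.6, -5.7]
```

```bash
python3 -m creep '[[0,0,-0.002,0,0,0],[0,0,-0.002,0,0,0]]' | egrep 'pos|force';  python3 -m creep '[[0,0,0.01,0,0,0],[0,0,0.025,0,0,0],[-0.05,0,0.025,0,0,0],[-0.1,0,0.025,0,0,0],[-0.15,0,0.025,0,0,0]]' | egrep 'pos|force'
python3 - <<'E'
from nest import *
planR([.47,.06,.25],Rdown(np.radians(-6.15)))
E
```

```text
eef_pos: [0.4887, 0.1009, 0.0819]
ft_force: [14.3, -0.6, -9.5]
eef_pos: [0.5123, 0.0979, 0.2338]
ft_force: [-0.1, 1.2, 0.2]
t 52.35 row [-0.0165, -0.0423, -0.0378, -0.0027, 0.0066, -0.0002] n 0.94
```

```bash
python3 -m creep '[[0.03,-0.115,-0.03,0,0,0],[0.03,-0.115,-0.03,0,0,0],[0.03,-0.115,-0.03,0,0,0],[0.03,-0.115,-0.03,0,0,0]]' 0.085; python3 tabm.py w30;  python3 - <<'E'
from nest import *
im=cv2.imread('pics/w30.png'); cv2.imwrite('pics/w30c.png',cv2.resize(im[60:300,200:470],None,fx=2.5,fy=2.5,interpolation=cv2.INTER_CUBIC))
E
```

```text
t: 52.85
eef_pos: [0.4704, -0.0129, 0.2036]
orientation: [[0.007, 0.11, 0.994], [-0.0, 0.994, -0.11], [-1.0, 0.0, 0.007]]
ft_force: [-0.3, -0.2, -0.7]
finger_gap: 0.0722
t 52.85 pos [ 0.4704 -0.0129  0.2036] yaw -6.31 xdown [ 6.5e-03 -3.0e-04 -1.0e+00] F [-0.3 -0.2 -0.7] gap 0.0722
yellow comp [332. 254.] 46 world [ 0.4828 -0.0751  0.0587] ext press mm [5.5 6.4 2.5]
handle (array([0.4647, 0.1036]), 0.0112, 979)
```

View pics/w30c.png

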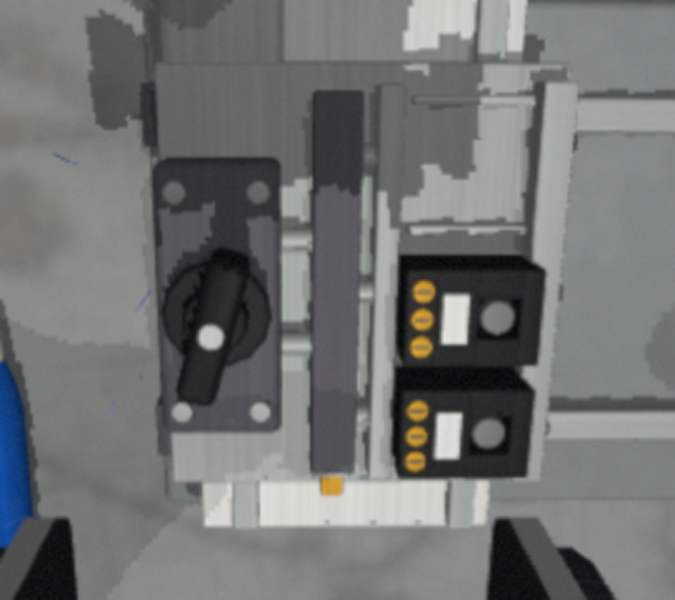

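```bash
python3 -m creep '[[-0.04,0.03,0,0,0,0],[-0.04,0.03,0,0,0,0],[-0.04,0.03,0,0,0,0]]' | head -2
python3 - <<'E'
from h import *
print(env.hand_in())
E
```

```text
t: 53.28
eef_pos: [0.4735, 0.018, 0.2433]
the job is handed in; nothing more can be done
None
```

I found two black modules on the bench, and both are finished: their plugs are pressed home and they are still clamped. I handed the job in at about 53 s, well under the 210 s limit. The hand-in reports no verdict.

- **Loading:** The modules stand in the middle and right-hand (-y) slots. I left the pink look-alike alone and found no third module in any of the views.
- **Clamp:** I turned the knob until the brass tab stood out. In the pictures it measures about 8 to 9 mm, inside the 6 to 12 mm band, and it looked the same in the last picture.
- **Pressing:** I pushed the ram head down on each plug with the shut fingertips until it stopped, at about 28–33 N.
    - **Readings that disagreed:** The force on the way down was lower than a 6 N plug should give, and my estimate of the stroke at the stop was between 10 and 11.5 mm.
    - **Check on the first plug:** A depth view showed it about 1.5 to 2 mm below the case top.
    - **Check on the second plug:** It stopped at the same height and looks identical in the picture. I did not take a separate depth reading at its centre, but the last depth picture showed nothing standing proud on either module.
- **Table:** I drew it back until the handle stopped hard, at about 25 N. A check picture then suggested it might have sprung back about 1 mm. I pushed the handle again and it was solid at once, so the table is against its front stops.
- **Tools:** I did not touch the tools. I saw none of them disturbed, though I took no last picture of the whole bench.

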